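# Sort seized property on the intake table

## Task

Sort the seized property on the table: lay the two phones flat in the two-bay tray, one in each bay; stand the medicine bottle upright in the open cardboard carton; and put the brass padlock, lying flat, in the round metal dish. Leave the roll of tape where it is.

Things in the scene. Friction and masses are not known exactly. Their poses are not given: they have to be found in the camera images.
- flip_phone_mid (a point): Centre of the folded flip phone: a dark slab with rounded edges, 98 mm long (its x), 44 mm wide (its y), 20 mm thick (z up), with a small black window on top and a hinge barrel at its +x end. It lies flat and loose on the table, 0.12 kg; this point is 10 mm above its underside.
- key_phone_mid (a point): Centre of the keypad phone: a black one-piece slab, 104 mm long (its x), 44 mm wide (its y), 18 mm thick (z up), with a screen towards +x and a grid of small grey keys towards -x. It lies flat and loose on the table, 0.11 kg; this point is 9 mm above its underside.
- pill_bottle_mid (a point): Centre of the medicine bottle: a small closed amber bottle with a paper band and a white cap, 41 mm in diameter, 72 mm tall, standing loose on the table, z up, 0.09 kg; this point is on its axis, 36 mm above its underside.
- padlock_mid (a point): Centre of the brass body of a closed padlock that lies flat and loose on the table, 0.2 kg: the body is 38 mm along its x, 46 mm along its y (the faces to grip), 22 mm thick (z up); the steel shackle sticks out of the +x face to 50 mm from this point, 9 mm thick, its legs 14 mm either side of the middle. This point is 11 mm above the underside.
- phone_tray: Shallow grey plastic tray fixed to the table, with two equal bays side by side for one phone each. Outside 134 mm along its x, 208 mm along its y, walls 14 mm high and 4 mm thick, floor 4 mm thick. The bays are centred at y = +51 mm and y = -51 mm of the tray, each 126 mm (x) by 98 mm (y) inside, so a phone lies with its length along the tray's x. Origin: centre of the underside, z up.
- carton: Open-topped square carton of brown cardboard, fixed to the table, 134 mm by 134 mm outside, 36 mm high, walls and floor 4 mm thick. Origin: centre of the underside, z up.
- dish: Round shallow dish of bare metal, fixed to the table, 156 mm in diameter at the rim, 24 mm high, walls sloping in to 132 mm at the foot, floor 4 mm thick. Origin: centre of the underside, z up.
- tape_roll_mid (a point): Centre of a roll of brown tape lying flat and loose among the things, to be left alone: a ring 72 mm outside, 52 mm inside, 25 mm high. This point is half-way up, on its axis.
There are look-alikes about, which are no part of the job. What is shaped like the part that bears padlock_mid but purple is not meant. There is more than one size of the part that bears pill_bottle_mid; the job needs the smallest.

How it is judged:
By the outcome, as a careful person would: the job done as asked, in the order asked, and still so for the second after the job is handed in, with the robot touching nothing.
It also fails if it takes over 104 s, if anything falls off the work surface, if the arm or the gripper's body presses on something with over 40 N, if the wrist force passes 120 N, or if a joint passes its speed limit or range.

## Robot

A 7-joint arm with a two-finger parallel gripper is mounted at the origin on the work surface. World frame = base frame: x ahead of the robot, y to its left, z up, the work surface at z = 0. Lengths are in m, angles in degrees, forces in N, time in s.
With the tool pointing down it reaches from about 0.425 to 0.875 m from the base axis. Payload 4.7 kg.
Tool frame: the origin (TCP) lies on the front face of the gripper's body, between the roots of the fingers; the fingertips stand 70 mm ahead of it and the grasp point (between the pads) lies 51 mm ahead of it; z points along the fingers, y is the direction in which the jaws open and shut (so a half turn about z gives the same grasp; the last joint's range is limited). The gripper opens to 87 mm and grips with 3 to 60 N. Pads are 19 mm wide; open, the fingers measure 117 mm over their backs; the gripper's body (75 mm by 190 mm) begins 51 mm behind the grasp point.
Start: joints at [74.318, 18.392, -4.016, 83.108, 1.295, 78.541, -3.26], TCP at [0.184, -0.623, 0.292] pointing down, gripper open.
Joint ranges: [-163.93, 163.93], [-17.29, 119.83], [-79.2, 71.16], [3.27, 140.29], [-89.18, 269.18], [5.43, 117.66], [-154.24, 154.24]. Speed limits (degrees/s): [147.25, 147.25, 180, 180, 180, 180, 180].

## Interface

Orientations are given as [roll, pitch, yaw] about the fixed x, y, z axes, in that order (R = Rz(yaw) Ry(pitch) Rx(roll)).
In Python, from cell import env gives the robot as it stands.
- The arm moves only by the tool drive_tool, never from a script. Its argument "commands" is a list of rows, each a list of 7 numbers: the shift along the tool's x, y, z in cm, then the turn, a rotation vector about the tool's x, y, z in degrees, then the opening, from 0 (shut) to 1 (fully open). In form: [[tx, ty, tz, rx, ry, rz, hand], ...]. A call has 1 to 20 rows; each row shifts and turns the commanded pose from where the row before left it, along the tool's axes as they then stand; what a row does not reach is not made up. A row lasts 1/12 s, in which the tool goes at most 41.7 mm and 7.16 degrees, less where a joint would pass 70% of its speed; a pose out of reach is approached as far as the arm can. A call is refused whole if a number of a shift passes 4.17 or a number of a turn 7.16, either way. A call with a gripper value outside its range is refused whole. The fingers move at their own pace and stop on an object; "force" is the grip in N (left out, the last holds). Time passes only in rows, so rows that do not move let the fingers close. It gives the time, the measured TCP pose, the force and the opening at its end, in the units of the state.
- env.get_obs(): the state, without advancing time (a new reading comes with each control period).
- env.read_camera(name): name is "scene" or "top"; returns a dict with "img" (480x640x3 uint8, blue, green, red), "mtx" (3x3 intrinsics, pixels), "k1" (the pictures are not rectified: a ray, as slopes to the right and down, at radius r is drawn at 1 + k1 r^2 times it, then the intrinsics apply), "pose" (4x4, takes a point from camera to world coordinates). Camera axes: x right, y down, z forward; pixel columns grow to the right and rows downward; lengths in m; the calibration is good to about 2 mm. A picture is of the moment at which its call begins. There is no depth.
- env.sign_off(): hands the job in, once; it reports no verdict.
The state is a dict: "time_s": time; "qpos": joint angles; "joint_velocities": joint speeds; "effort": joint torques, N m; "tool_pos": TCP position; "tool_rot": TCP orientation; "force": force on the tool from outside, world axes, zero at the start; "wrist_torque": the same for the moment, N m; "grip_width": finger opening in m.
Only numpy, scipy, OpenCV 4.12 (cv2) and the standard library are available. Lean on these libraries where they do the work, as an engineer would, in place of code of your own. Each camera call takes 0.05 s, during which the arm holds its last target.

## Working session

There is one attempt and no reset: what is moved stays moved. The work goes in short steps, Python scripts to look and compute and a tool call to move; the robot and the scene stay as the last step left them, time stands still between calls to the robot, and variables do not carry over. Pictures are saved under pics/ and viewed, and the job is handed in when it is done.

Besides the shell and the picture viewer there is one more tool, called after "Call:" as name([rows], argument=value, ...), one row to a line, values as JSON. drive_tool: Moves the arm, as the interface text tells. Its arguments: {"type":"object","properties":{"commands":{"type":"array"},"force":{"type":"number"}},"required":["commands"]}

```bash
ls; mkdir -p pics; python3 - <<'E'
from cell import env
import cv2
print(env.get_obs())
for n in("scene","top"):
    c=env.read_camera(n); cv2.imwrite(f"pics/{n}0.png",c["img"]); print(n,c["mtx"],c["k1"],c["pose"])
E
```

```text
pics
{'time_s': 0.0, 'qpos': array([74.31599519, 18.44035391, -4.01683363, 83.17393437,  1.29629612,
       78.53924232, -3.26093202]), 'joint_velocities': array([ 0.05364162, -0.07521584, -0.08338375, -0.01853164,  0.0261162 ,
        0.04948518, -0.03451944]), 'effort': array([-2.54729284e-04, -4.91292894e+01, -4.03714003e-01, -3.12526739e+01,
       -6.37530070e-02,  4.39265231e-02,  1.81574464e-04]), 'tool_pos': array([ 0.18437153, -0.62288045,  0.29115536]), 'tool_rot': array([-1.79891787e+02,  6.46415683e-03,  1.64943016e+01]), 'force': array([ 0.56956675, -0.32606819,  0.06689215]), 'wrist_torque': array([-0.00195353,  0.01326383,  0.05245115]), 'grip_width': 0.0868735329040737}
scene [[606.84630478   0.         318.09491532]
 [  0.         606.84630478 233.40878092]
 [  0.           0.           1.        ]] -0.1825884387525752 [[-0.81452214  0.45834396 -0.35563255  0.90292842]
 [ 0.57996494  0.62861007 -0.51816026  0.63277039]
 [-0.01394142 -0.62830741 -0.77784024  1.01552966]
 [ 0.          0.          0.          1.        ]]
top [[439.25517404   0.         313.36819476]
 [  0.         439.25517404 245.58586093]
 [  0.           0.           1.        ]] -0.11180973866114276 [[-0.0063276  -0.98592972  0.16704058  0.2769076 ]
 [-0.99993573  0.00780987  0.00821827  0.00754969]
 [-0.0094072  -0.16697785 -0.98591577  1.07899867]
 [ 0.          0.          0.          1.        ]]
```

View pics/scene0.png

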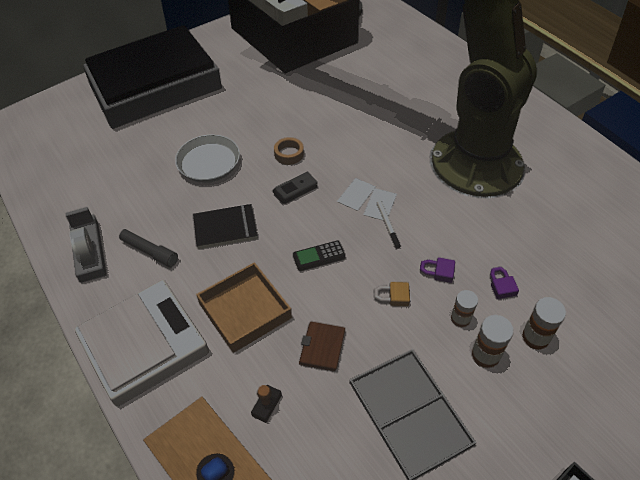

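View pics/top0.png

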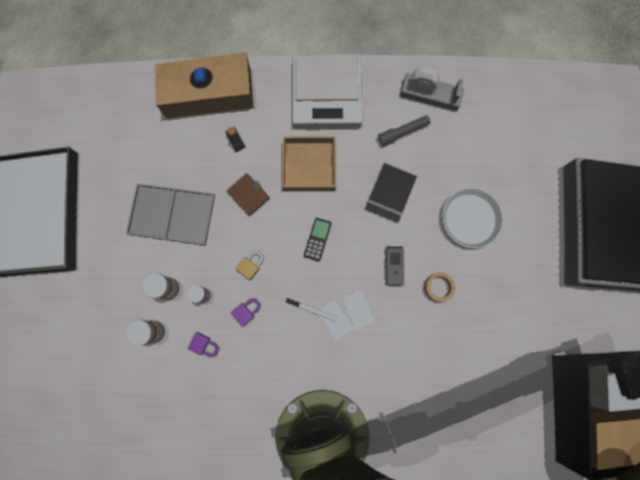

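The scene view shows everything on the table. In the top view:
- Flip phone at about (394,266), keypad phone at (317,240).
- Brass padlock at (249,266). The purple padlocks at (245,313) and (203,344) are look-alikes.
- Bottles at (198,295), (158,287) and (143,332). The one at (198,295) is the smallest.
- Tray at (171,214), carton at (309,163), dish at (471,219), tape at (440,287).

Next I'll enlarge crops to confirm the candidates.

```bash
cat > h.py <<'E'
import numpy as np, cv2
from cell import env
def ray(c,u,v):
    K=c["mtx"]; d=np.array([c["k1"],0,0,0,0.])
    p=cv2.undistortPoints(np.array([[[u,v]]],float),K,d)[0,0]
    T=c["pose"]; return T[:3,3],T[:3,:3]@np.array([p[0],p[1],1])
def plane(c,u,v,z):
    o,d=ray(c,u,v); return (o+d*(z-o[2])/d[2])[:3]
def proj(c,P):
    T=np.linalg.inv(c["pose"]); r=cv2.Rodrigues(T[:3,:3])[0]
    return cv2.projectPoints(np.array(P,float).reshape(-1,1,3),r,T[:3,3],c["mtx"],np.array([c["k1"],0,0,0,0.]))[0].reshape(-1,2)
def crop(img,x0,y0,x1,y1,s,f):
    cv2.imwrite(f,cv2.resize(img[y0:y1,x0:x1],None,fx=s,fy=s,interpolation=cv2.INTER_CUBIC))
E
python3 - <<'E'
from h import *
t=cv2.imread("pics/top0.png"); s=cv2.imread("pics/scene0.png")
crop(t,120,170,280,370,3,"pics/ca.png"); crop(t,260,120,520,310,3,"pics/cb.png"); crop(s,360,240,580,380,3.5,"pics/cc.png")
crop(s,170,120,370,280,4,"pics/cd.png")
E
```

```text
(no output)
```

View pics/ca.png

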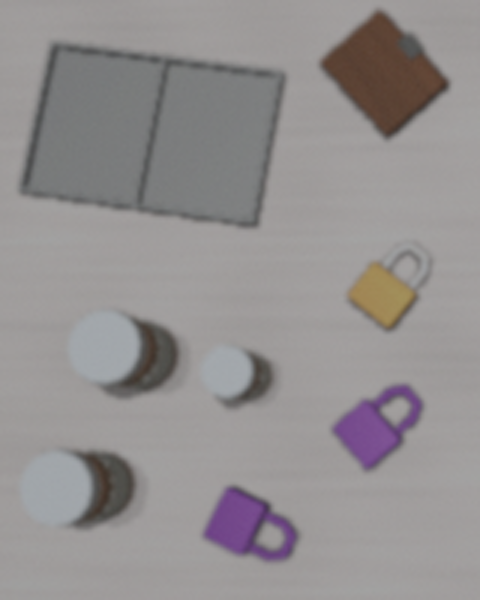

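View pics/cb.png

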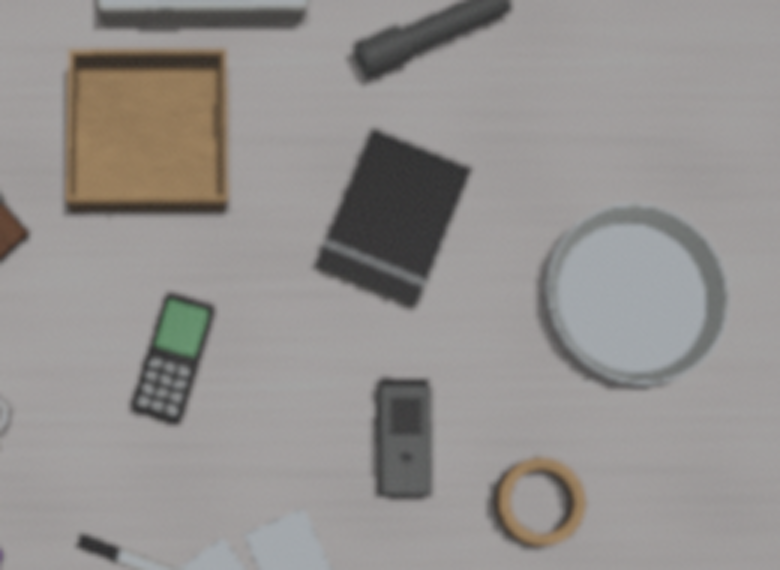

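View pics/cc.png

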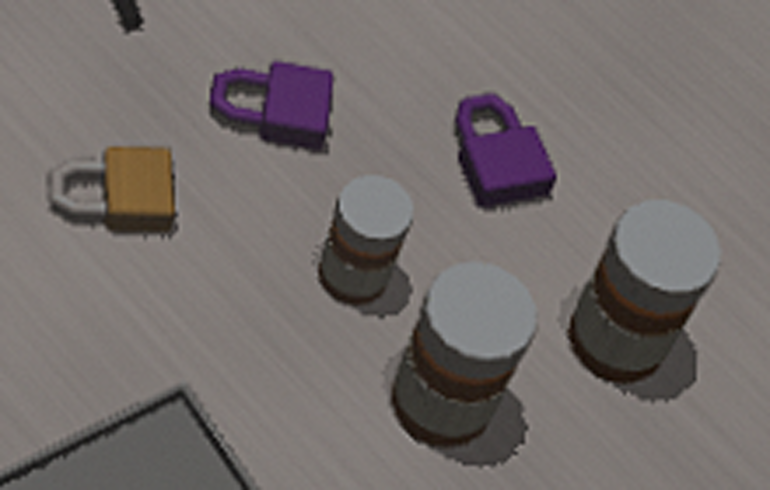

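View pics/cd.png

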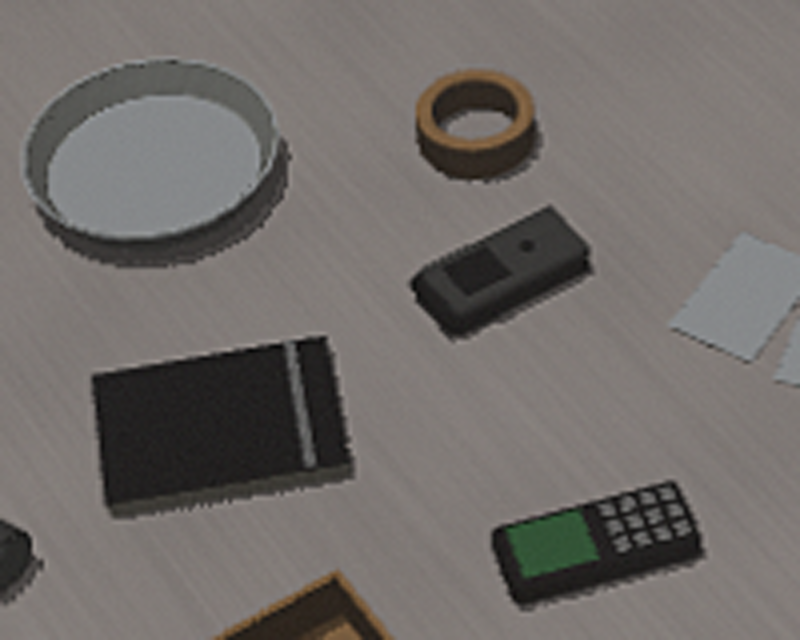

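The crops confirm two choices. The brass/gold padlock with the steel shackle is top (249,266), scene (398,293); the other two are purple. The smallest of the three bottles is top (198,295), scene (465,308). Now I'll measure.

```bash
cat > m.py <<'E'
from h import *
def masks(img,name):
    hsv=cv2.cvtColor(img,cv2.COLOR_BGR2HSV); g=img.max(2)
    return hsv,g
def blob(m,x0,y0,x1,y1,close=3):
    k=np.zeros(m.shape,np.uint8); k[y0:y1,x0:x1]=m[y0:y1,x0:x1].astype(np.uint8)*255
    k=cv2.morphologyEx(k,cv2.MORPH_CLOSE,np.ones((close,close),np.uint8))
    cs,_=cv2.findContours(k,cv2.RETR_EXTERNAL,cv2.CHAIN_APPROX_NONE)
    return max(cs,key=cv2.contourArea).reshape(-1,2)
def rect(c,cn,z):
    P=np.array([plane(c,u,v,z)[:2] for u,v in cn])
    r=cv2.minAreaRect((P*1000).astype(np.float32)); b=cv2.boxPoints(r)
    e=[b[1]-b[0],b[2]-b[1]]; e.sort(key=lambda a:-np.linalg.norm(a))
    return np.round(r[0],1),np.round([np.linalg.norm(x) for x in e],1),round(float(np.degrees(np.arctan2(e[0][1],e[0][0]))),1)
E
python3 - <<'E'
from m import *
for n in("top","scene"):
    c=env.read_camera(n); img=c["img"]; hsv,g=masks(img,n)
    H,S,V=[hsv[...,i].astype(int) for i in range(3)]
    B={"top":dict(flip=(378,240,410,292),key=(298,212,338,266),lock=(230,244,270,285),carton=(270,128,346,200),tray=(115,175,225,255),cap=(185,280,211,308),tape=(415,265,465,310),dish=(430,175,515,262)),
       "scene":dict(flip=(268,168,322,206),key=(286,234,350,275),lock=(388,278,416,310),carton=(190,258,298,356),tray=(340,340,485,485),cap=(450,288,482,312),tape=(268,130,310,168),dish=(165,125,250,190))}[n]
    bg=np.median(V[B["key"][1]-20:B["key"][3]+20,B["key"][0]-20:B["key"][2]+20]); print(n,"bg",bg)
    for k,b in B.items():
        roi=(slice(b[1],b[3]),slice(b[0],b[2]))
        if k in("flip","tray"): m=V<np.median(V[b[1],b[0]:b[2]])*0.80 
        elif k=="key": m=(V<bg*0.6)|((S>90)&(H>40)&(H<90))
        elif k in("lock","carton","tape"): m=(S>90)&(H<30)
        elif k=="cap": m=V>np.median(V[b[1],b[0]:b[2]])*1.08
        else: m=V>np.median(V[b[1],b[0]:b[2]])*1.08
        try: cn=blob(m,*b,close=9 if k in("tray","key") else 3)
        except Exception as e: print(k,e); continue
        z=dict(flip=.010,key=.009,lock=.011,carton=.036,tray=.014,cap=.072,tape=.0125,dish=.004)[k]
        print(k,"px",cn.min(0),cn.max(0),rect(c,cn,z))
        cv2.drawContours(img,[cn.reshape(-1,1,2)],-1,(0,0,255),1)
    cv2.imwrite(f"pics/{n}_m.png",img)
E
```

```text
top bg 161.0
flip px [384 246] [403 286] (array([ 406.1, -180.1]), array([99.7, 47.2], dtype=float32), -1.9)
key px [304 218] [330 260] (array([474.8,   6.8]), array([103.9,  42.5], dtype=float32), -17.4)
lock px [237 258] [257 278] (array([403. , 180.1]), array([43.8, 34.9], dtype=float32), 52.2)
carton px [283 138] [334 187] (array([664.2,  27.7]), array([129.4, 126.4], dtype=float32), 0.3)
tray px [127 184] [214 245] (array([541.3, 378.4]), array([211.4, 136. ], dtype=float32), 81.3)
cap px [188 287] [201 299] (array([338.6, 291.3]), array([30.8, 27.7], dtype=float32), -90.0)
tape px [426 274] [453 300] (array([ 353.3, -290.5]), array([65.8, 65.2], dtype=float32), -46.9)
dish px [448 196] [493 242] (array([ 524.9, -381.8]), array([118.3, 117.7], dtype=float32), -47.4)
scene bg 129.0
flip px [272 171] [318 205] (array([ 407.6, -175.2]), array([104.1,  62.5], dtype=float32), -0.8)
key px [293 240] [345 271] (array([475.9,  11.7]), array([104.6,  55.5], dtype=float32), -17.4)
lock px [390 282] [409 305] (array([401.9, 182.3]), array([55.7, 37.6], dtype=float32), 50.5)
carton px [197 263] [290 351] (array([671.2,  39.1]), array([152. , 138.1], dtype=float32), 89.6)
tray px [349 350] [476 479] (array([546.2, 388.9]), array([218.4, 141.7], dtype=float32), 80.6)
cap px [457 290] [477 307] (array([338.8, 293.7]), array([37.2, 37.1], dtype=float32), -50.3)
tape px [274 138] [302 157] (array([ 348.1, -295.7]), array([68.5, 67.1], dtype=float32), -36.5)
dish px [183 144] [237 178] (array([ 525.8, -381.5]), array([124.1, 119.3], dtype=float32), 0.4)
```

View pics/top_m.png

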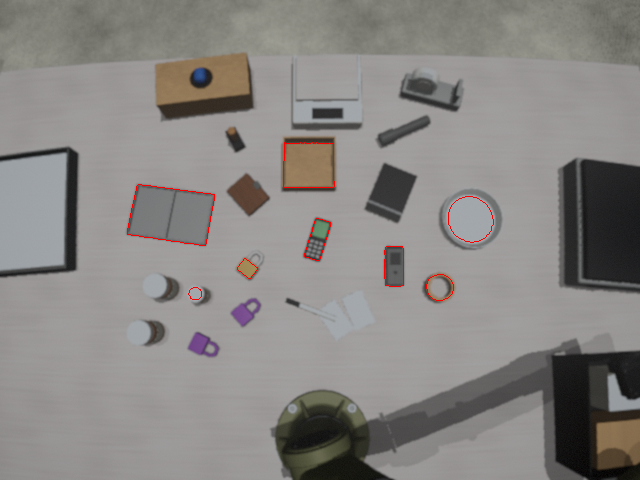

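View pics/scene_m.png

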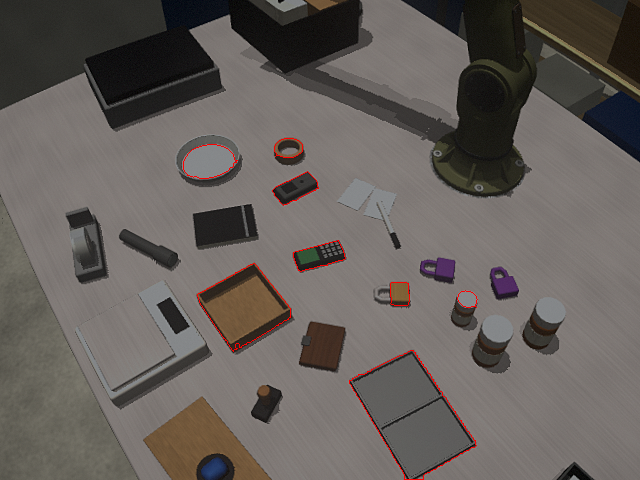

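```bash
cat >> h.py <<'E'
def go(x,y,z,yaw,n=None):
    "numbers for the next move: turn first, then shift in tool axes after the turn"
    from scipy.spatial.transform import Rotation as R
    o=env.get_obs(); p=np.array(o["tool_pos"]); r=np.array(o["tool_rot"])
    dy=(yaw-r[2]+90)%180-90
    d=(yaw-r[2]+180)%360-180
    Rn=R.from_euler("xyz",[180,0,r[2]+d],degrees=True)
    t=Rn.inv().apply(np.array([x,y,z])-p)*100
    R0=R.from_euler("xyz",r,degrees=True); rv=np.degrees((R0.inv()*Rn).as_rotvec())
    print("t",round(o["time_s"],2),"pos",p.round(4),"rot",r.round(2),"w",round(o["grip_width"],4),"q",np.array(o["qpos"]).round(0),"F",np.array(o["force"]).round(1))
    print("turn",rv.round(2),"then shift cm",t.round(2))
E
python3 - <<'E'
from h import *
t=dict(env.read_camera("top")); s=env.read_camera("scene")
for n,a in dict(car_bl=(281.7,190.7),car_br=(335.7,190.7),car_tl=(283.7,137.2),car_tr=(334.7,137)).items(): print(n,plane(t,*a,.036).round(4))
# carton floor-rim scene corners
for a in((197,299),(254,264),(290,309),(235,347)): print("scene carton",plane(s,*a,.036).round(4))
def tri(a,b):
    o1,d1=ray(t,*a);o2,d2=ray(s,*b)
    A=np.stack([d1,-d2],1);k=np.linalg.lstsq(A,o2-o1,rcond=None)[0]
    p,q=o1+d1*k[0],o2+d2*k[1];return ((p+q)/2).round(4),np.linalg.norm(p-q).round(4)
print("small cap",tri((196,294),(467,298.5)))
print("big1 cap",tri((155,286),(360+480/3.5,240+310/3.5)))
print("big2 cap",tri((139.5,332.5),(360+666/3.5,240+246/3.5)))
print("dish rim", plane(t,442,219,.024),plane(t,500.5,219,.024))
go(.406,-.181,.20,-2)
E
```

```text
car_bl [0.5916 0.0935 0.036 ]
car_br [ 0.5904 -0.0397  0.036 ]
car_tl [0.7329 0.0897 0.036 ]
car_tr [ 0.732  -0.0395  0.036 ]
scene carton [ 0.7386 -0.0249  0.036 ]
scene carton [ 0.6045 -0.0312  0.036 ]
scene carton [0.6047 0.0987 0.036 ]
scene carton [0.7318 0.1078 0.036 ]
small cap (array([0.3357, 0.2904, 0.066 ]), np.float64(0.0025))
big1 cap (array([0.3525, 0.3788, 0.0936]), np.float64(0.0018))
big2 cap (array([0.2466, 0.4114, 0.0935]), np.float64(0.0034))
dish rim [ 0.5199936  -0.30307782  0.024     ] [ 0.51950427 -0.45300443  0.024     ]
t 0.3 pos [ 0.1844 -0.6232  0.2919] rot [-1.7996e+02  1.0000e-02  1.6490e+01] w 0.0873 q [74. 18. -4. 83.  1. 79. -3.] F [-0.5 -0.9  0.6]
turn [-3.000e-02  1.000e-02  1.849e+01] then shift cm [ 20.6  -44.96   9.19]
```

Call:
drive_tool([
  [0,0,0,0,0,6.16,1],
  [0,0,0,0,0,6.16,1],
  [0,0,0,0,0,6.16,1],
  [1.37,-3,0,0,0,0,1],
  [1.37,-3,0,0,0,0,1],
  [1.37,-3,0,0,0,0,1],
  [1.37,-3,0,0,0,0,1],
  [1.37,-3,0,0,0,0,1],
  [1.37,-3,0,0,0,0,1],
  [1.37,-3,0,0,0,0,1],
  [1.37,-3,0,0,0,0,1],
  [1.37,-3,0,0,0,0,1],
  [1.37,-3,0,0,0,0,1],
  [1.37,-3,0,0,0,0,1],
  [1.37,-3,0,0,0,0,1],
  [1.37,-3,0,0,0,0,1],
  [1.37,-3,0,0,0,0,1],
  [1.37,-3,0,0,0,0,1],
], force=15)

```text
time_s: 1.8
tool_pos: [0.4059, -0.1791, 0.2925]
tool_rot: [180.0, -0.0, -2.0]
force: [0.5, 0.3, -0.3]
grip_width: 0.0872
```

```bash
python3 - <<'E'
from h import *
c=env.read_camera("scene"); crop(c["img"],200,100,400,280,4,"pics/a1.png")
go(.406,-.181,.073,-2)
E
```

```text
t 1.85 pos [ 0.4091 -0.1722  0.2928] rot [-1.7985e+02 -1.5000e-01 -1.4700e+00] w 0.0872 q [ 48.  -7. -26. 110.  -3.  76. -69.] F [3.6 4.8 0.6]
turn [-0.15 -0.15  0.53] then shift cm [-0.28  0.89 21.98]
```

View pics/a1.png

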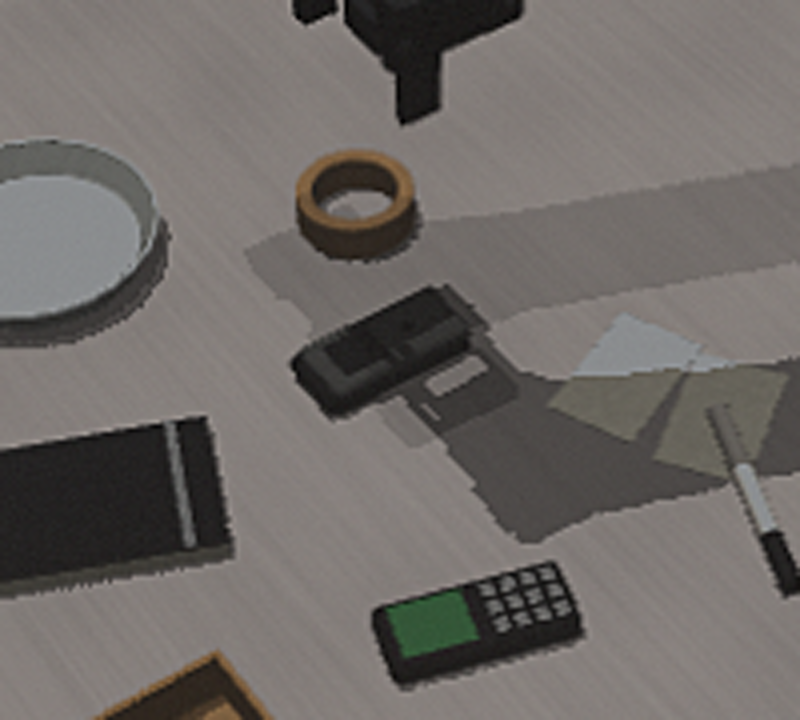

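The flip phone is under the gripper and the tape is clear of it. I'll go down part way and let the arm settle.

Call:
drive_tool([
  [0,0.1,2.5,0,0,0,1],
  [0,0.1,3,0,0,0,1],
  [0,0,3,0,0,0,1],
  [0,0,3,0,0,0,1],
  [0,0,3,0,0,0,1],
  [0,0,2,0,0,0,1],
  [0,0,1,0,0,0,1],
  [0,0,0,0,0,0,1],
  [0,0,0,0,0,0,1],
])

```text
time_s: 2.6
tool_pos: [0.4057, -0.1829, 0.1177]
tool_rot: [180.0, -0.0, -2.0]
force: [0.9, -0.3, 0.1]
grip_width: 0.0869
```

```bash
python3 - <<'E'
from h import *
go(.406,-.181,.073,-2)
E
```

```text
t 2.6 pos [ 0.4057 -0.1829  0.1177] rot [ 1.80e+02 -2.00e-02 -1.99e+00] w 0.0869 q [ 47.   5. -27. 121.   3.  54. -73.] F [ 0.9 -0.3  0.1]
turn [ 0.   -0.02  0.01] then shift cm [ 0.02 -0.19  4.47]
```

Call:
drive_tool([
  [0,-0.15,1.5,0,0,0,1],
  [0,0,1.5,0,0,0,1],
  [0,0,1,0,0,0,1],
  [0,0,0.4,0,0,0,1],
  [0,0,0,0,0,0,0.2],
  [0,0,0,0,0,0,0.2],
  [0,0,0,0,0,0,0.2],
  [0,0,0,0,0,0,0.2],
  [0,0,0,0,0,0,0.2],
  [0,0,0,0,0,0,0.2],
  [0,0,0,0,0,0,0.2],
  [0,0,0,0,0,0,0.2],
], force=20)

```text
time_s: 3.6
tool_pos: [0.4055, -0.1812, 0.0734]
tool_rot: [180.0, -0.0, -2.0]
force: [-0.3, -0.1, 1.5]
grip_width: 0.0439
```

Call:
drive_tool([
  [0,0,-1,0,0,0,0.2],
  [0,0,-2,0,0,0,0.2],
  [0,0,-2.5,0,0,0,0.2],
  [0,0,-2.5,0,0,0,0.2],
  [0,0,-1,0,0,0,0.2],
  [0,0,0,0,0,0,0.2],
  [0,0,0,0,0,0,0.2],
])

```text
time_s: 4.18
tool_pos: [0.4053, -0.1813, 0.1632]
tool_rot: [180.0, -0.0, -2.0]
force: [-0.3, -0.0, -1.6]
grip_width: 0.0442
```

```bash
python3 - <<'E'
from h import *
c=env.read_camera("scene"); crop(c["img"],200,100,400,280,4,"pics/a2.png")
go(.549,.429,.165,-8.7)
E
```

```text
t 4.23 pos [ 0.4047 -0.181   0.1623] rot [-1.7998e+02  8.0000e-02 -1.9900e+00] w 0.0435 q [ 48.   1. -27. 119.   0.  60. -71.] F [-0.3 -0.2 -1.8]
turn [-0.02  0.08  6.71] then shift cm [  5.03 -62.48  -0.27]
```

View pics/a2.png

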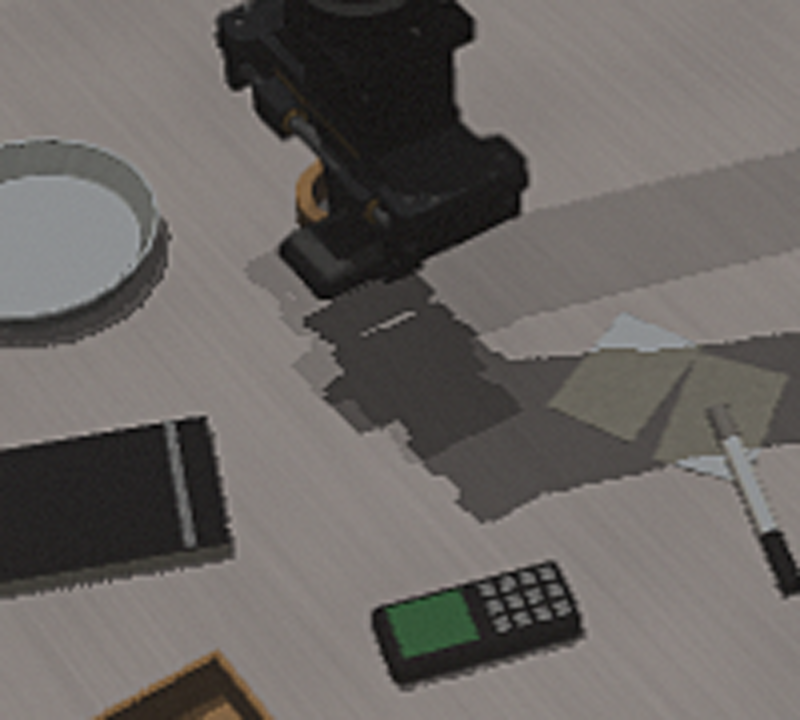

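The flip phone is held level and the other things haven't moved. Next is the tray's far bay.

Call:
drive_tool([
  [0,0,-1,0,0,3.35,0.2],
  [0,0,-1,0,0,3.35,0.2],
  [0.24,-1.5,0,0,0,0,0.2],
  [0.24,-2.5,0,0,0,0,0.2],
  [0.24,-3.25,0,0,0,0,0.2],
  [0.24,-3.25,0,0,0,0,0.2],
  [0.24,-3.25,0,0,0,0,0.2],
  [0.24,-3.25,0,0,0,0,0.2],
  [0.24,-3.25,0,0,0,0,0.2],
  [0.24,-3.25,0,0,0,0,0.2],
  [0.24,-3.25,0,0,0,0,0.2],
  [0.24,-3.25,0,0,0,0,0.2],
  [0.24,-3.25,0,0,0,0,0.2],
  [0.24,-3.25,0,0,0,0,0.2],
  [0.24,-3.25,0,0,0,0,0.2],
  [0.24,-3.25,0,0,0,0,0.2],
  [0.24,-3.25,0,0,0,0,0.2],
  [0.24,-3.25,0,0,0,0,0.2],
])

```text
time_s: 5.73
tool_pos: [0.5175, 0.3033, 0.1806]
tool_rot: [179.9, 0.2, -8.7]
force: [1.2, -0.9, -0.1]
grip_width: 0.044
```

Call:
drive_tool([
  [0.24,-3.25,0,0,0,0,0.2],
  [0.24,-3.25,0,0,0,0,0.2],
  [0.24,-3.25,0,0,0,0,0.2],
  [0.24,-2.25,0,0,0,0,0.2],
  [0.24,-1,0,0,0,0,0.2],
  [0,0,0,0,0,0,0.2],
  [0,0,0,0,0,0,0.2],
  [0,0,0,0,0,0,0.2],
])

```text
time_s: 6.4
tool_pos: [0.5494, 0.4276, 0.1814]
tool_rot: [179.8, 0.1, -8.7]
force: [0.8, -0.6, -2.2]
grip_width: 0.0436
```

```bash
python3 - <<'E'
from h import *
c=env.read_camera("top"); crop(c["img"],80,150,280,310,4,"pics/a3.png")
go(.549,.429,.078,-8.7)
E
```

```text
t 6.45 pos [0.5497 0.4273 0.1819] rot [ 1.7987e+02  6.0000e-02 -8.7600e+00] w 0.0439 q [ -12.   34.  -40.   82.   22.   73. -153.] F [-1.   0.3  0.5]
turn [ 0.13  0.06 -0.06] then shift cm [-0.1  -0.16 10.39]
```

View pics/a3.png

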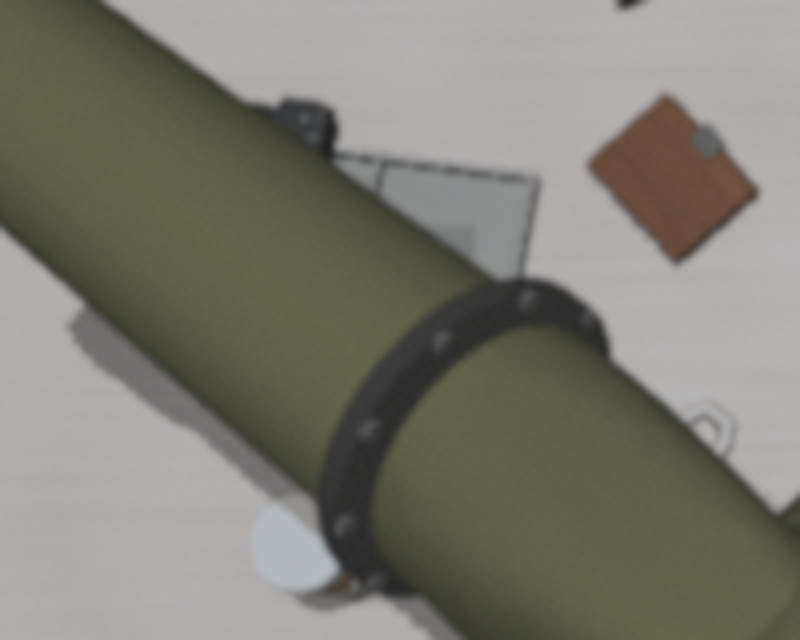

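Joint 7 is at -153°, close to its limit, so I'll turn the tool half a turn back. The grasp is equivalent.

Call:
drive_tool([
  [0,0,0,0,0,-3,0.2],
  [0,0,0,0,0,-6,0.2],
  [0,0,0,0,0,-7,0.2],
  [0,0,0,0,0,-7,0.2],
  [0,0,0,0,0,-7,0.2],
  [0,0,0,0,0,-7,0.2],
  [0,0,0,0,0,-7,0.2],
  [0,0,0,0,0,-7,0.2],
  [0,0,0,0,0,-7,0.2],
  [0,0,0,0,0,-7,0.2],
  [0,0,0,0,0,-7,0.2],
  [0,0,0,0,0,-7,0.2],
  [0,0,0,0,0,-7,0.2],
  [0,0,0,0,0,-7,0.2],
])

```text
time_s: 7.62
tool_pos: [0.5504, 0.4271, 0.1831]
tool_rot: [180.0, 0.1, 84.5]
force: [-0.2, -0.1, -0.8]
grip_width: 0.0438
```

Call:
drive_tool([
  [0,0,0,0,0,-7,0.2],
  [0,0,0,0,0,-7,0.2],
  [0,0,0,0,0,-7,0.2],
  [0,0,0,0,0,-7,0.2],
  [0,0,0,0,0,-7,0.2],
  [0,0,0,0,0,-7,0.2],
  [0,0,0,0,0,-7,0.2],
  [0,0,0,0,0,-7,0.2],
  [0,0,0,0,0,-7,0.2],
  [0,0,0,0,0,-7,0.2],
  [0,0,0,0,0,-7,0.2],
  [0,0,0,0,0,-7,0.2],
  [0,0,0,0,0,-3,0.2],
  [0,0,0,0,0,0,0.2],
  [0,0,0,0,0,0,0.2],
  [0,0,0,0,0,0,0.2],
])

```text
time_s: 8.95
tool_pos: [0.5501, 0.4281, 0.1832]
tool_rot: [-180.0, 0.0, 171.2]
force: [0.2, 0.6, -1.5]
grip_width: 0.0437
```

```bash
python3 - <<'E'
from h import *
c=env.read_camera("scene"); crop(c["img"],300,300,500,480,4,"pics/a4.png")
go(.549,.429,.079,171.3)
E
```

```text
t 9.0 pos [0.55   0.4283 0.1833] rot [-1.7997e+02  3.0000e-02  1.7119e+02] w 0.0439 q [  4.  49. -72.  81.  47.  83.  13.] F [-0.2 -0.1 -1.7]
turn [-0.03  0.03 -0.11] then shift cm [ 0.11  0.05 10.43]
```

View pics/a4.png

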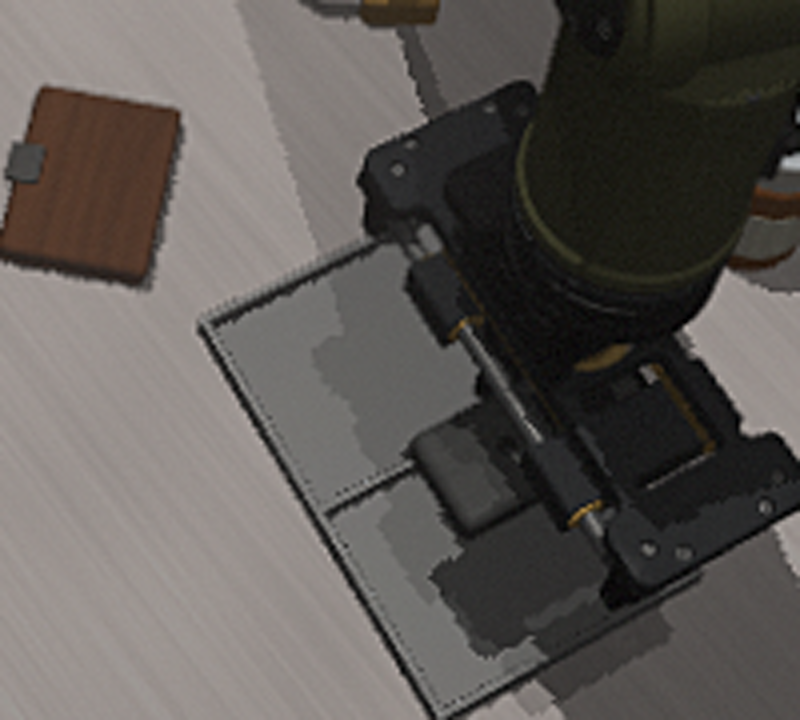

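The phone is over the far bay. I'll descend.

Call:
drive_tool([
  [0.1,0.05,1.5,0,0,0,0.2],
  [0,0,2,0,0,0,0.2],
  [0,0,2,0,0,0,0.2],
  [0,0,1.5,0,0,0,0.2],
  [0,0,0,0,0,0,0.2],
  [0,0,0,0,0,0,0.2],
])

```text
time_s: 9.5
tool_pos: [0.5484, 0.4292, 0.1119]
tool_rot: [-179.9, -0.1, 171.3]
force: [-0.1, 0.8, -0.4]
grip_width: 0.044
```

```bash
python3 - <<'E'
from h import *
c=env.read_camera("scene"); crop(c["img"],300,240,560,480,3,"pics/a5.png")
go(.549,.429,.0785,171.3)
E
```

```text
t 9.55 pos [0.5487 0.4299 0.1133] rot [ 1.7998e+02 -2.0000e-02  1.7131e+02] w 0.0438 q [  3.  53. -70.  85.  50.  77.  11.] F [ 1.3  0.8 -0.8]
turn [ 0.02 -0.02  0.01] then shift cm [-0.04 -0.09  3.48]
```

View pics/a5.png

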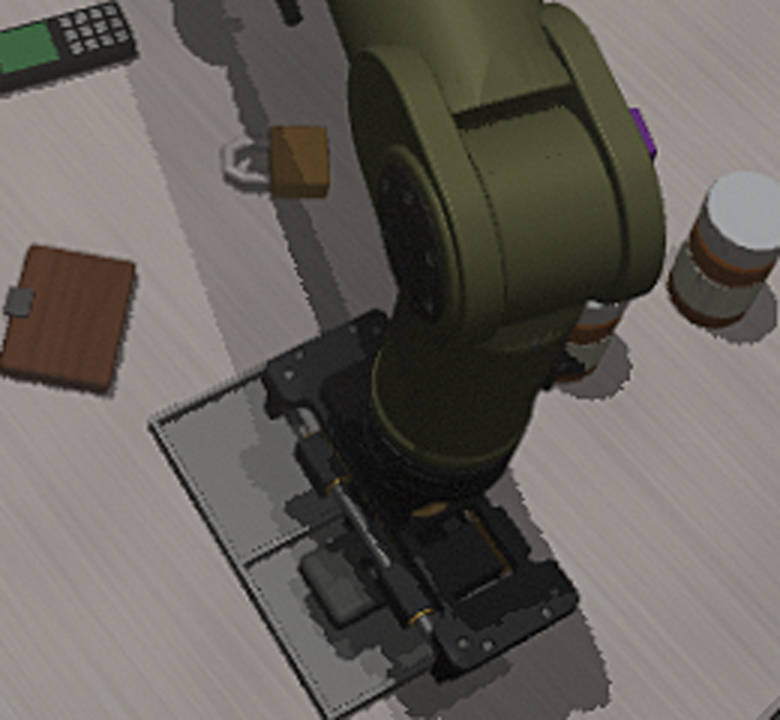

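The phone hangs inside the far bay and is clear of the walls. I'll lower it the rest of the way and release with a partial opening.

Call:
drive_tool([
  [0,0,1.5,0,0,0,0.2],
  [0,0,1.2,0,0,0,0.2],
  [0,0,0.7,0,0,0,0.2],
  [0,0,0,0,0,0,0.2],
  [0,0,0,0,0,0,0.2],
  [0,0,0,0,0,0,0.64],
  [0,0,0,0,0,0,0.64],
  [0,0,0,0,0,0,0.64],
  [0,0,0,0,0,0,0.64],
])

```text
time_s: 10.3
tool_pos: [0.5489, 0.4298, 0.0796]
tool_rot: [180.0, 0.0, 171.3]
force: [-0.1, 0.7, 0.2]
grip_width: 0.0549
```

Call:
drive_tool([
  [0,0,-1,0,0,0,0.64],
  [0,0,-2,0,0,0,0.64],
  [0,0,-3,0,0,0,0.64],
  [0,0,-3.5,0,0,0,0.8],
  [0,0,-3,0,0,0,1],
  [0,0,-1,0,0,0,1],
  [0,0,0,0,0,0,1],
  [0,0,0,0,0,0,1],
])

```text
time_s: 10.97
tool_pos: [0.5488, 0.4297, 0.2145]
tool_rot: [180.0, 0.1, 171.3]
force: [-0.6, 0.0, -0.4]
grip_width: 0.0806
```

```bash
python3 - <<'E'
from h import *
c=env.read_camera("scene"); crop(c["img"],300,240,560,480,3,"pics/a6.png")
go(.475,.007,.212,162.6)
E
```

```text
t 11.02 pos [0.5487 0.4291 0.2131] rot [-1.7990e+02 -2.0000e-02  1.7131e+02] w 0.0831 q [  4.  48. -73.  80.  45.  85.  14.] F [-0.1 -1.  -0.8]
turn [-0.1  -0.01  8.71] then shift cm [ -5.59 -42.48   0.11]
```

View pics/a6.png

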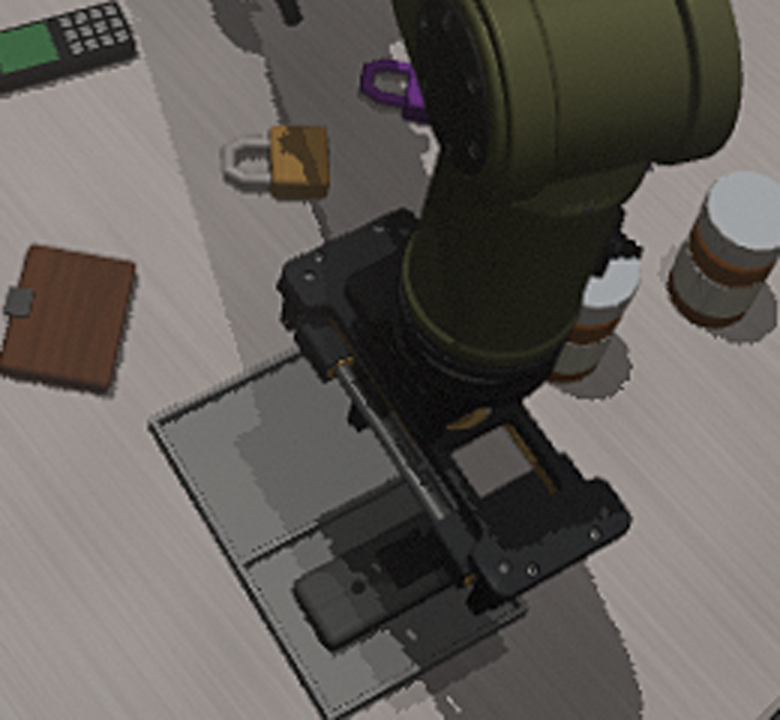

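The flip phone lies flat in the far bay and the bottles are still standing. The keypad phone is next.

Call:
drive_tool([
  [0,0,0,0,0,4.35,1],
  [0,0,0,0,0,4.35,1],
  [-0.37,-1.5,0,0,0,0,1],
  [-0.37,-2.8,0,0,0,0,1],
  [-0.37,-3.2,0,0,0,0,1],
  [-0.37,-3.2,0,0,0,0,1],
  [-0.37,-3.2,0,0,0,0,1],
  [-0.37,-3.2,0,0,0,0,1],
  [-0.37,-3.2,0,0,0,0,1],
  [-0.37,-3.2,0,0,0,0,1],
  [-0.37,-3.2,0,0,0,0,1],
  [-0.37,-3.2,0,0,0,0,1],
  [-0.37,-3.2,0,0,0,0,1],
  [-0.37,-3.2,0,0,0,0,1],
  [-0.37,-3.2,0,0,0,0,1],
  [-0.37,-2,0,0,0,0,1],
  [-0.37,-1,0,0,0,0,1],
  [0,0,0,0,0,0,1],
  [0,0,0,0,0,0,1],
  [0,0,0,0,0,0,1],
])

```text
time_s: 12.68
tool_pos: [0.4747, 0.0094, 0.214]
tool_rot: [179.9, -0.1, 162.7]
force: [0.0, 1.1, -0.1]
grip_width: 0.0871
```

```bash
python3 - <<'E'
from h import *
go(.475,.008,.073,162.6)
E
```

```text
t 12.68 pos [0.4747 0.0094 0.214 ] rot [ 1.7990e+02 -5.0000e-02  1.6274e+02] w 0.0871 q [ 71.   9. -78. 111.   9.  67.  62.] F [ 0.   1.1 -0.1]
turn [ 0.1  -0.06  0.14] then shift cm [-0.07 -0.12 14.1 ]
```

Call:
drive_tool([
  [-0.05,-0.1,1,0,0,0,1],
  [0,0,2,0,0,0,1],
  [0,0,2,0,0,0,1],
  [0,0,0,0,0,0,1],
])

```text
time_s: 13.02
tool_pos: [0.4725, 0.0078, 0.1605]
tool_rot: [180.0, -0.4, 162.8]
force: [-0.8, 0.7, -0.4]
grip_width: 0.0868
```

```bash
python3 - <<'E'
from h import *
c=env.read_camera("scene"); cv2.imwrite("pics/b1.png",c["img"])
go(.475,.008,.073,162.6); print(env.get_obs()["qpos"].round(2))
E
```

```text
t 13.07 pos [0.4734 0.0082 0.1622] rot [179.92  -0.29 162.82] w 0.0868 q [ 64.  15. -74. 114.  16.  63.  56.] F [-0.3  0.9  0.6]
turn [ 0.08 -0.29  0.22] then shift cm [-0.16  0.03  8.92]
[ 63.94  14.61 -73.66 114.41  15.61  62.51  56.22]
```

View pics/b1.png

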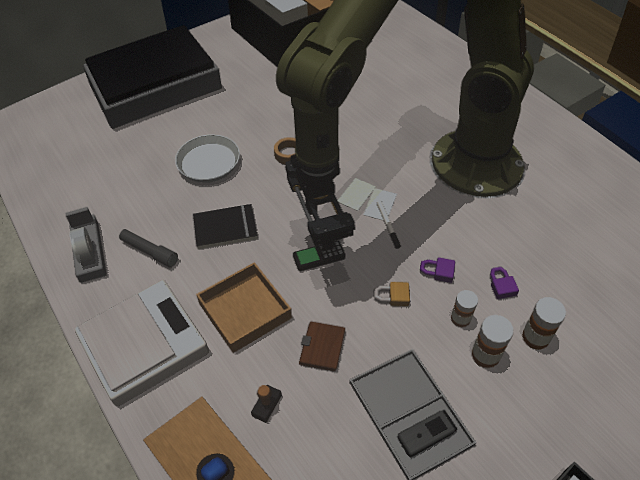

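The flip phone sits in the tray at (428,433), and the keypad phone is below the gripper at (318,255). I'll descend and grip.

Call:
drive_tool([
  [0,0,2,0,0,0,1],
  [0,0,2.5,0,0,0,1],
  [0,0,2,0,0,0,1],
  [0,0,0,0,0,0,1],
  [0,0,0,0,0,0,1],
])

```text
time_s: 13.48
tool_pos: [0.4749, 0.0075, 0.0996]
tool_rot: [179.9, -0.1, 162.7]
force: [0.8, 0.1, 0.7]
grip_width: 0.0871
```

```bash
python3 - <<'E'
from h import *
go(.475,.008,.073,162.6)
E
```

```text
t 13.48 pos [0.4749 0.0075 0.0996] rot [ 1.7994e+02 -7.0000e-02  1.6272e+02] w 0.0871 q [ 56.  21. -67. 117.  23.  56.  50.] F [0.8 0.1 0.7]
turn [ 0.06 -0.07  0.12] then shift cm [0.01 0.05 2.66]
```

Call:
drive_tool([
  [0,0,1.5,0,0,0,1],
  [0,0,0.8,0,0,0,1],
  [0,0,0.4,0,0,0,1],
  [0,0,0,0,0,0,1],
  [0,0,0,0,0,0,0.2],
  [0,0,0,0,0,0,0.2],
  [0,0,0,0,0,0,0.2],
  [0,0,0,0,0,0,0.2],
  [0,0,0,0,0,0,0.2],
  [0,0,0,0,0,0,0.2],
  [0,0,0,0,0,0,0.2],
  [0,0,0,0,0,0,0.2],
])

```text
time_s: 14.48
tool_pos: [0.4749, 0.0064, 0.0723]
tool_rot: [-180.0, 0.0, 162.6]
force: [-0.2, -0.6, 0.7]
grip_width: 0.0439
```

Call:
drive_tool([
  [0,0,-1,0,0,0,0.2],
  [0,0,-2,0,0,0,0.2],
  [0,0,-2.5,0,0,0,0.2],
  [0,0,-2.5,0,0,0,0.2],
  [0,0,-1,0,0,0,0.2],
  [0,0,0,0,0,0,0.2],
  [0,0,0,0,0,0,0.2],
])

```text
time_s: 15.07
tool_pos: [0.4748, 0.0058, 0.1621]
tool_rot: [-179.9, 0.0, 162.6]
force: [-0.1, -0.5, -2.0]
grip_width: 0.0436
```

```bash
python3 - <<'E'
from h import *
c=env.read_camera("scene"); crop(c["img"],220,160,420,300,4,"pics/b2.png")
go(.5336,.328,.165,171.3)
E
```

```text
t 15.12 pos [0.4742 0.0058 0.1614] rot [-1.7994e+02 -5.0000e-02  1.6257e+02] w 0.0439 q [ 64.  15. -73. 114.  16.  62.  56.] F [ 0.1 -0.3 -1.8]
turn [-0.06 -0.06 -8.73] then shift cm [-0.99 32.74 -0.36]
```

View pics/b2.png

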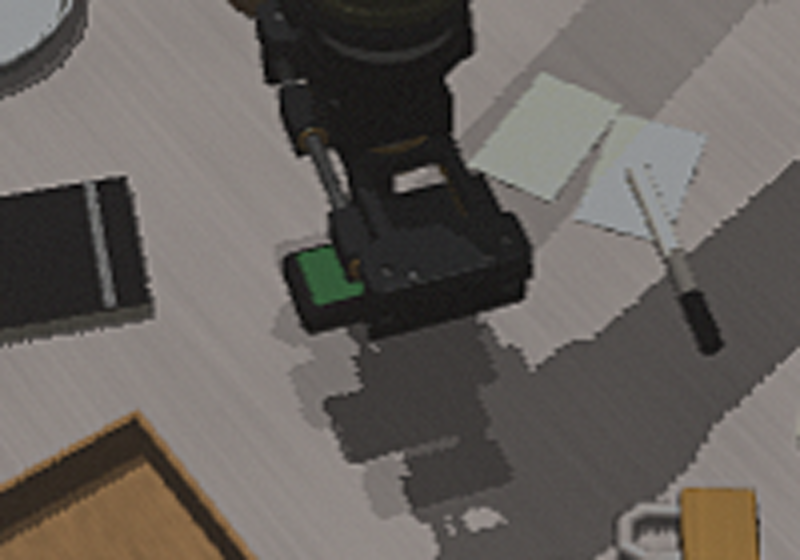

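The keypad phone is held level. Now to the near bay.

Call:
drive_tool([
  [0,0,0,0,0,-4.37,0.2],
  [0,0,0,0,0,-4.37,0.2],
  [-0.08,1.5,0,0,0,0,0.2],
  [-0.08,2.5,0,0,0,0,0.2],
  [-0.08,3.2,0,0,0,0,0.2],
  [-0.08,3.2,0,0,0,0,0.2],
  [-0.08,3.2,0,0,0,0,0.2],
  [-0.08,3.2,0,0,0,0,0.2],
  [-0.08,3.2,0,0,0,0,0.2],
  [-0.08,3.2,0,0,0,0,0.2],
  [-0.08,3.2,0,0,0,0,0.2],
  [-0.08,3.2,0,0,0,0,0.2],
  [-0.08,2.1,0,0,0,0,0.2],
  [-0.08,1,0,0,0,0,0.2],
  [0,0,0,0,0,0,0.2],
  [0,0,0,0,0,0,0.2],
  [0,0,0,0,0,0,0.2],
])

```text
time_s: 16.53
tool_pos: [0.5336, 0.3263, 0.161]
tool_rot: [-179.9, -0.1, 171.3]
force: [-0.6, -0.1, -1.1]
grip_width: 0.0437
```

```bash
python3 - <<'E'
from h import *
go(.5336,.327,.078,171.3)
E
```

```text
t 16.53 pos [0.5336 0.3263 0.161 ] rot [-1.7985e+02 -6.0000e-02  1.7127e+02] w 0.0437 q [ 11.  34. -61.  94.  32.  71.  25.] F [-0.6 -0.1 -1.1]
turn [-0.15 -0.06 -0.03] then shift cm [0.01 0.07 8.3 ]
```

Call:
drive_tool([
  [0,0.05,1.5,0,0,0,0.2],
  [0,0,2,0,0,0,0.2],
  [0,0,2,0,0,0,0.2],
  [0,0,1.5,0,0,0,0.2],
  [0,0,0.8,0,0,0,0.2],
  [0,0,0.5,0,0,0,0.2],
  [0,0,0,0,0,0,0.2],
  [0,0,0,0,0,0,0.2],
  [0,0,0,0,0,0,0.2],
])

```text
time_s: 17.28
tool_pos: [0.5342, 0.3292, 0.0802]
tool_rot: [179.9, 0.1, 171.3]
force: [0.3, -0.5, -0.2]
grip_width: 0.0438
```

Call:
drive_tool([
  [0,0,0,0,0,0,0.64],
  [0,0,0,0,0,0,0.64],
  [0,0,0,0,0,0,0.64],
  [0,0,0,0,0,0,0.64],
  [0,0,-1,0,0,0,0.64],
  [0,0,-2,0,0,0,0.64],
  [0,0,-3,0,0,0,0.64],
  [0,0,-3,0,0,0,0.8],
  [0,0,-3,0,0,0,1],
  [0,0,-1,0,0,0,1],
  [0,0,0,0,0,0,1],
  [0,0,0,0,0,0,1],
])

```text
time_s: 18.28
tool_pos: [0.5337, 0.3287, 0.2095]
tool_rot: [-180.0, 0.1, 171.3]
force: [-0.1, -1.5, -0.7]
grip_width: 0.0812
```

```bash
python3 - <<'E'
from h import *
c=env.read_camera("scene"); crop(c["img"],300,240,560,480,3,"pics/b3.png")
go(.338,.2915,.21,80); go(.338,.2915,.21,170)
E
```

```text
t 18.33 pos [0.5333 0.3281 0.2082] rot [-1.7992e+02 -4.0000e-02  1.7134e+02] w 0.083 q [ 12.  32. -63.  91.  29.  75.  27.] F [-0.3  0.5 -0.1]
turn [-1.000e-01  3.000e-02  9.134e+01] then shift cm [ -7.   -18.6   -0.18]
t 18.33 pos [0.5333 0.3281 0.2082] rot [-1.7992e+02 -4.0000e-02  1.7134e+02] w 0.083 q [ 12.  32. -63.  91.  29.  75.  27.] F [-0.3  0.5 -0.1]
turn [-0.08 -0.04  1.34] then shift cm [18.6  -7.   -0.18]
```

View pics/b3.png

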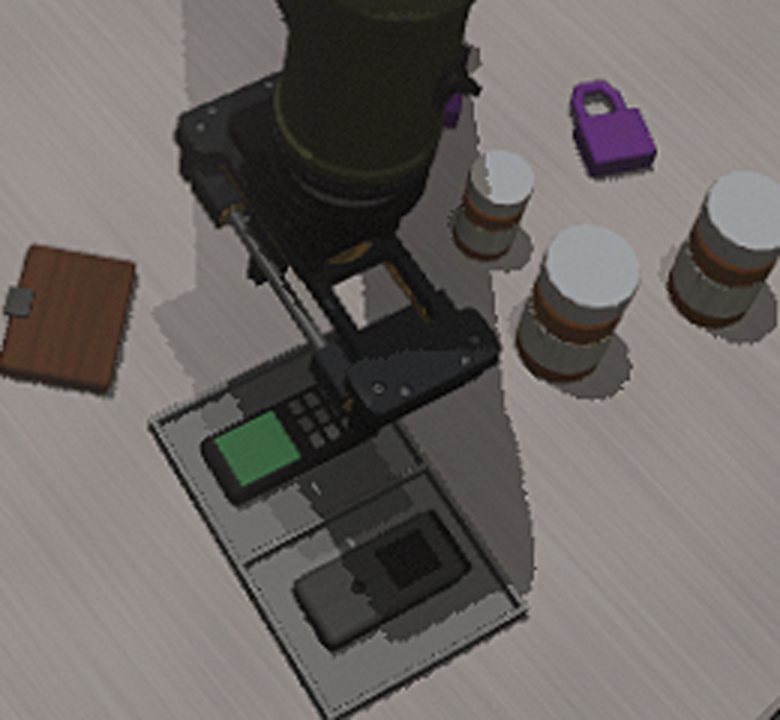

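Both phones lie flat, one in each bay. Next is the small bottle, with the jaws turned so the gripper body clears the bigger one.

Call:
drive_tool([
  [0,0,0,0,0,5,1],
  [0,0,0,0,0,7.14,1],
  [0,0,0,0,0,7.14,1],
  [0,0,0,0,0,7.14,1],
  [0,0,0,0,0,7.14,1],
  [0,0,0,0,0,7.14,1],
  [0,0,0,0,0,7.14,1],
  [0,0,0,0,0,7.14,1],
  [0,0,0,0,0,7.14,1],
  [0,0,0,0,0,7.14,1],
  [0,0,0,0,0,7.14,1],
  [0,0,0,0,0,7.14,1],
  [0,0,0,0,0,7.14,1],
  [0,0,0,0,0,7,1],
])

```text
time_s: 19.5
tool_pos: [0.5329, 0.3278, 0.2068]
tool_rot: [-179.8, 0.2, 73.3]
force: [-0.1, -0.1, 0.3]
grip_width: 0.0871
```

Call:
drive_tool([
  [-0.5,-1.1,0,0,0,0,1],
  [-1,-2.5,0,0,0,0,1],
  [-1,-2.5,0,0,0,0,1],
  [-1,-2.5,0,0,0,0,1],
  [-1,-2.5,0,0,0,0,1],
  [-1,-2.5,0,0,0,0,1],
  [-0.5,-2.5,0,0,0,0,1],
  [-0.5,-1.5,0,0,0,0,1],
  [-0.5,-1,0,0,0,0,1],
  [0,0,0,0,0,0,1],
  [0,0,0,0,0,0,1],
  [0,0,0,0,0,0,1],
])

```text
time_s: 20.5
tool_pos: [0.3362, 0.3133, 0.2086]
tool_rot: [-180.0, 0.0, 73.6]
force: [0.4, 0.2, -0.4]
grip_width: 0.0871
```

```bash
python3 - <<'E'
from h import *
c=env.read_camera("scene"); crop(c["img"],360,200,600,400,3,"pics/c1.png")
go(.338,.2915,.107,80)
E
```

```text
t 20.55 pos [0.3363 0.3135 0.2088] rot [-179.95    0.     73.6 ] w 0.0872 q [  6.   1. -51. 114.   0.  66. -62.] F [ 0.5 -0.6  0.6]
turn [-0.05  0.   -6.4 ] then shift cm [-2.13  0.55 10.18]
```

View pics/c1.png

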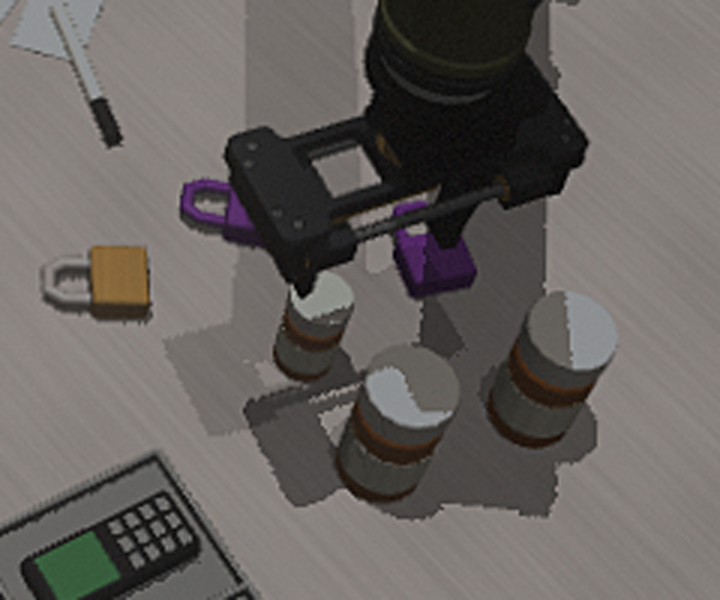

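The small bottle is still at scene (467,299). I turned 6° too far, so I'll correct that and centre over it.

Call:
drive_tool([
  [0,0,0,0,0,-6.4,1],
  [-1,0.3,0,0,0,0,1],
  [-1.1,0.25,0,0,0,0,1],
  [0,0,1.5,0,0,0,1],
  [0,0,1,0,0,0,1],
  [0,0,0,0,0,0,1],
  [0,0,0,0,0,0,1],
])

```text
time_s: 21.13
tool_pos: [0.337, 0.2922, 0.1835]
tool_rot: [-179.9, 0.0, 80.1]
force: [-0.4, 0.0, -0.0]
grip_width: 0.0869
```

```bash
python3 - <<'E'
from h import *
c=env.read_camera("scene"); crop(c["img"],360,200,600,400,3,"pics/c2.png")
go(.338,.2915,.107,80)
E
```

```text
t 21.18 pos [0.3373 0.2926 0.1841] rot [-1.7992e+02 -2.0000e-02  8.0090e+01] w 0.0869 q [  7.   0. -50. 117.   0.  63. -54.] F [-0.3 -0.2 -0.5]
turn [-0.08 -0.02  0.09] then shift cm [-0.09  0.09  7.71]
```

View pics/c2.png

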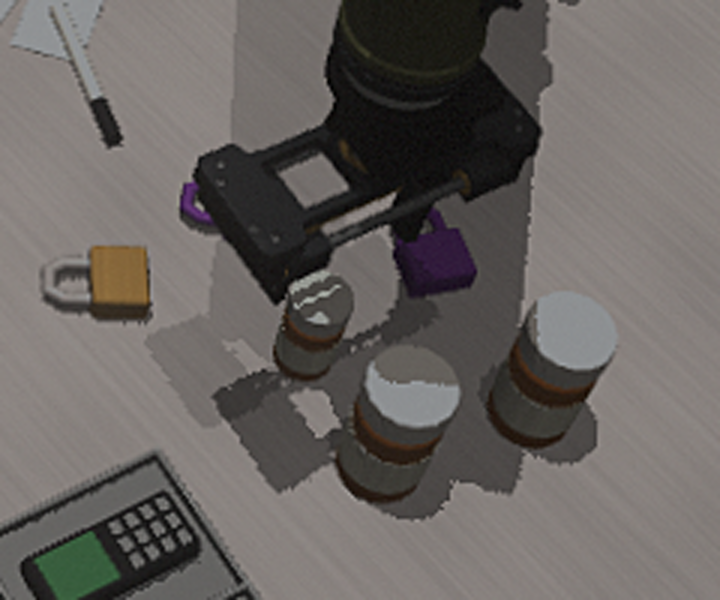

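The gripper is centred. I'll descend to grip the upper half of the bottle.

Call:
drive_tool([
  [-0.05,0.1,1.5,0,0,0,1],
  [0,0,2,0,0,0,1],
  [0,0,2,0,0,0,1],
  [0,0,1.4,0,0,0,1],
  [0,0,0.8,0,0,0,1],
  [0,0,0,0,0,0,1],
  [0,0,0,0,0,0,1],
])

```text
time_s: 21.77
tool_pos: [0.3383, 0.292, 0.1076]
tool_rot: [-180.0, -0.0, 80.1]
force: [0.4, 0.6, 0.2]
grip_width: 0.0872
```

Call:
drive_tool([
  [0,0,0,0,0,0,0.2],
  [0,0,0,0,0,0,0.2],
  [0,0,0,0,0,0,0.2],
  [0,0,0,0,0,0,0.2],
  [0,0,0,0,0,0,0.2],
  [0,0,0,0,0,0,0.2],
  [0,0,0,0,0,0,0.2],
  [0,0,0,0,0,0,0.2],
  [0,0,0,0,0,0,0.2],
], force=15)

```text
time_s: 22.52
tool_pos: [0.3381, 0.2915, 0.1072]
tool_rot: [-180.0, 0.0, 80.1]
force: [-0.2, -0.3, 0.4]
grip_width: 0.0401
```

```bash
python3 - <<'E'
from h import *
c=env.read_camera("scene"); crop(c["img"],360,200,600,400,3,"pics/c3.png")
go(.667,.03,.23,90)
E
```

```text
t 22.57 pos [0.3381 0.2915 0.1072] rot [-1.7999e+02  1.0000e-02  8.0070e+01] w 0.0401 q [  4.   9. -50. 121.   8.  54. -61.] F [-0.7  0.1 -0.3]
turn [-0.01  0.01 -9.93] then shift cm [-26.15  32.89 -12.28]
```

View pics/c3.png

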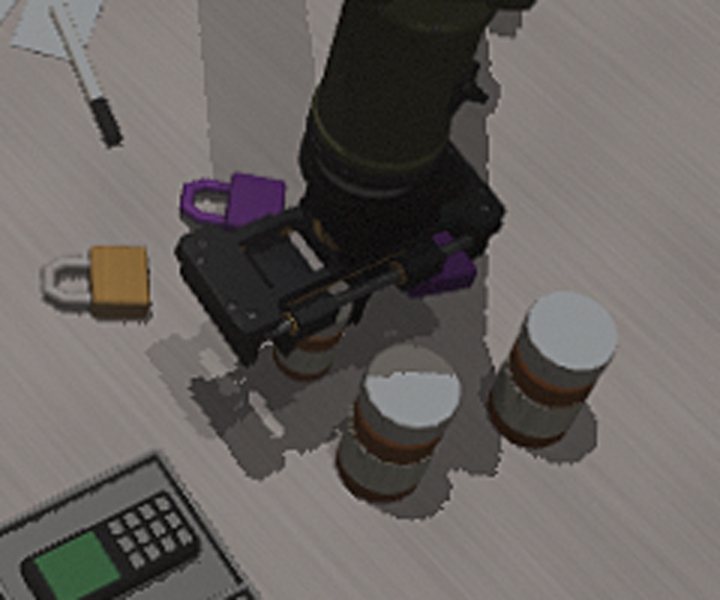

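The bottle is gripped at about 40 mm, and its neighbours haven't moved. I'll lift it and carry it to the carton.

Call:
drive_tool([
  [0,0,-1,0,0,0,0.2],
  [0,0,-2,0,0,0,0.2],
  [0,0,-3,0,0,0,0.2],
  [0,0,-3,0,0,0,0.2],
  [0,0,-2,0,0,-3,0.2],
  [0,0,-1,0,0,-4,0.2],
  [0,0,0,0,0,-3,0.2],
  [-1.1,1.4,0,0,0,0,0.2],
  [-2,2.5,0,0,0,0,0.2],
  [-2,2.5,0,0,0,0,0.2],
  [-2,2.5,0,0,0,0,0.2],
  [-2,2.5,0,0,0,0,0.2],
  [-2,2.5,0,0,0,0,0.2],
  [-2,2.5,0,0,0,0,0.2],
  [-2,2.5,0,0,0,0,0.2],
  [-2,2.5,0,0,0,0,0.2],
  [-2,2.5,0,0,0,0,0.2],
  [-2,2.5,0,0,0,0,0.2],
  [-2,2.5,0,0,0,0,0.2],
  [-1,1.5,0,0,0,0,0.2],
])

```text
time_s: 24.23
tool_pos: [0.6447, 0.0465, 0.2273]
tool_rot: [180.0, 0.1, 89.8]
force: [0.5, -0.4, -1.6]
grip_width: 0.04
```

Call:
drive_tool([
  [-1,1.5,0,0,0,0,0.2],
  [-0.5,0.5,0,0,0,0,0.2],
  [0,0,0,0,0,0,0.2],
  [0,0,0,0,0,0,0.2],
  [0,0,0,0,0,0,0.2],
])

```text
time_s: 24.65
tool_pos: [0.6615, 0.0374, 0.2275]
tool_rot: [-180.0, -0.0, 90.2]
force: [0.1, 0.1, -0.1]
grip_width: 0.0399
```

```bash
python3 - <<'E'
from h import *
c=env.read_camera("scene"); crop(c["img"],160,180,380,380,3,"pics/c4.png")
go(.667,.03,.113,90)
E
```

```text
t 24.7 pos [0.6616 0.0375 0.2276] rot [-1.7999e+02 -2.0000e-02  9.0190e+01] w 0.0399 q [ 20.  25. -34.  85.  14.  74. -15.] F [ 0.1 -0.7 -0.9]
turn [-0.01 -0.02  0.19] then shift cm [-0.75  0.54 11.46]
```

View pics/c4.png

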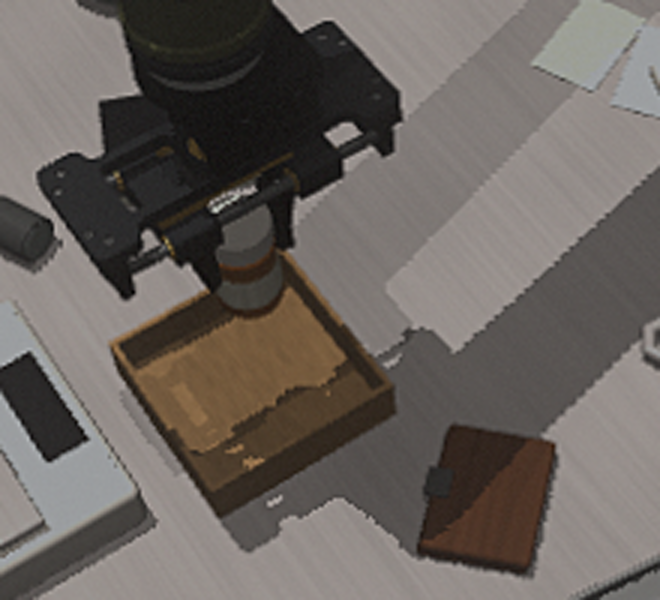

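The bottle is upright above the carton.

Call:
drive_tool([
  [-0.7,0.5,1.5,0,0,0,0.2],
  [0,0,3,0,0,0,0.2],
  [0,0,3,0,0,0,0.2],
  [0,0,2,0,0,0,0.2],
  [0,0,1,0,0,0,0.2],
  [0,0,0,0,0,0,0.2],
  [0,0,0,0,0,0,0.2],
])

```text
time_s: 25.28
tool_pos: [0.6675, 0.029, 0.1221]
tool_rot: [-180.0, -0.0, 90.1]
force: [0.7, 0.6, -0.5]
grip_width: 0.0397
```

```bash
python3 - <<'E'
from h import *
c=env.read_camera("scene"); crop(c["img"],160,180,380,380,3,"pics/c5.png")
go(.667,.03,.112,90)
E
```

```text
t 25.33 pos [0.6683 0.0292 0.1234] rot [ 1.7989e+02 -1.0000e-02  9.0090e+01] w 0.0395 q [ 19.  31. -32.  90.  18.  64. -17.] F [-0.5 -0.1  0. ]
turn [ 0.11 -0.01  0.09] then shift cm [ 0.08 -0.13  1.14]
```

View pics/c5.png

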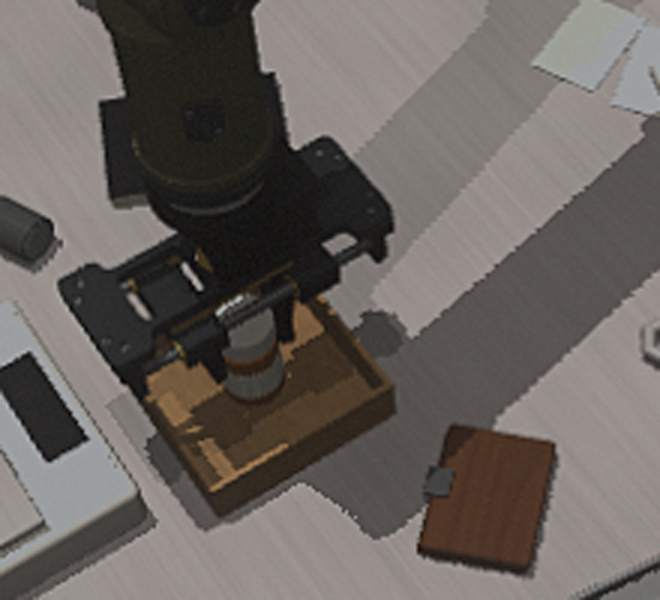

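The bottle is well inside the carton, so I'll lower and release it.

Call:
drive_tool([
  [0,0,0.5,0,0,0,0.2],
  [0,0,0.4,0,0,0,0.2],
  [0,0,0.2,0,0,0,0.2],
  [0,0,0,0,0,0,0.2],
  [0,0,0,0,0,0,0.2],
  [0,0,0,0,0,0,0.2],
])

```text
time_s: 25.83
tool_pos: [0.6676, 0.0289, 0.1114]
tool_rot: [180.0, 0.0, 90.1]
force: [0.3, 0.8, -1.2]
grip_width: 0.0401
```

Call:
drive_tool([
  [0,0,0,0,0,0,0.55],
  [0,0,0,0,0,0,0.75],
  [0,0,0,0,0,0,0.75],
  [0,0,0,0,0,0,0.75],
  [0,0,-1,0,0,0,0.75],
  [0,0,-2,0,0,0,0.75],
  [0,0,-3,0,0,0,0.75],
  [0,0,-3,0,0,0,1],
  [0,0,-2,0,0,0,1],
  [0,0,-1,0,0,0,1],
  [0,0,0,0,0,0,1],
  [0,0,0,0,0,0,1],
])

```text
time_s: 26.83
tool_pos: [0.6674, 0.0289, 0.2311]
tool_rot: [180.0, 0.0, 90.1]
force: [-0.2, -0.3, -0.4]
grip_width: 0.0852
```

```bash
python3 - <<'E'
from h import *
c=env.read_camera("scene"); crop(c["img"],160,180,380,380,3,"pics/c6.png")
go(.4025,.181,.22,141.5)
E
```

```text
t 26.88 pos [0.6668 0.0287 0.2299] rot [-1.7988e+02  2.0000e-02  9.0070e+01] w 0.0858 q [ 20.  26. -33.  84.  14.  74. -14.] F [-0.1  0.6 -0.6]
turn [-1.200e-01 -3.000e-02 -5.143e+01] then shift cm [30.17 -4.54  0.99]
```

View pics/c6.png

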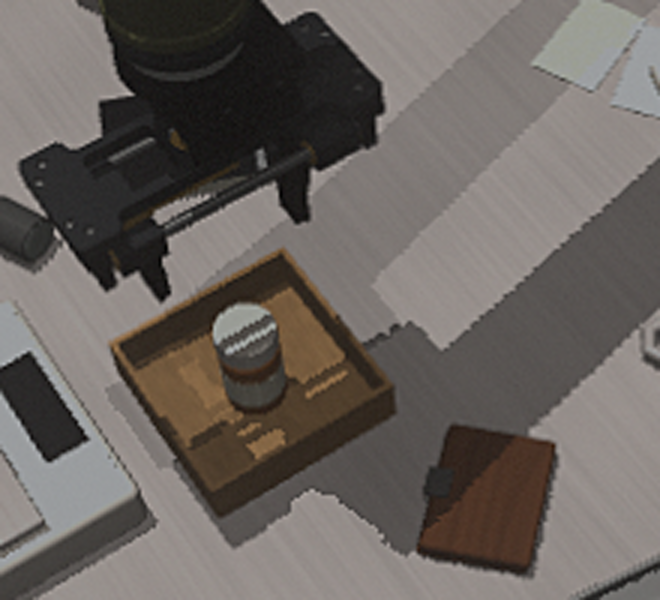

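The bottle stands upright in the carton. The padlock comes next.

Call:
drive_tool([
  [0,0,0,0,0,-4,1],
  [0,0,0,0,0,-7,1],
  [0,0,0,0,0,-7,1],
  [0,0,0,0,0,-7,1],
  [0,0,0,0,0,-7,1],
  [0,0,0,0,0,-7,1],
  [0,0,0,0,0,-7,1],
  [0,0,0,0,0,-5.5,1],
  [1.5,-0.2,0,0,0,0,1],
  [2.5,-0.4,0,0,0,0,1],
  [3,-0.45,0,0,0,0,1],
  [3,-0.45,0,0,0,0,1],
  [3,-0.45,0,0,0,0,1],
  [3,-0.45,0,0,0,0,1],
  [3,-0.45,0,0,0,0,1],
  [3,-0.45,0,0,0,0,1],
  [3,-0.45,0,0,0,0,1],
  [2.7,-0.4,0,0,0,0,1],
  [1.5,-0.4,0,0,0,0,1],
  [0,0,0,0,0,0,1],
])

```text
time_s: 28.55
tool_pos: [0.4068, 0.176, 0.2295]
tool_rot: [-179.8, -0.1, 141.8]
force: [0.3, -0.2, -0.4]
grip_width: 0.087
```

Call:
drive_tool([
  [0,0,1,0,0,0,1],
  [0,0,2,0,0,0,1],
  [0,0,2,0,0,0,1],
  [0,0,1.5,0,0,0,1],
  [0,0,0,0,0,0,1],
  [0,0,0,0,0,0,1],
])

```text
time_s: 29.05
tool_pos: [0.4102, 0.1741, 0.1647]
tool_rot: [-179.9, -0.2, 141.5]
force: [0.1, 0.6, 0.1]
grip_width: 0.0871
```

```bash
python3 - <<'E'
from h import *
c=env.read_camera("scene"); crop(c["img"],330,200,510,350,4,"pics/d1.png")
go(.4025,.181,.073,141.7)
E
```

```text
t 29.1 pos [0.4108 0.1745 0.1658] rot [-1.8000e+02 -1.2000e-01  1.4152e+02] w 0.0874 q [ 28.   2. -55. 118.   2.  61.  24.] F [-0.2 -0.   0.1]
turn [-0.   -0.12 -0.18] then shift cm [ 1.06 -0.    9.28]
```

View pics/d1.png

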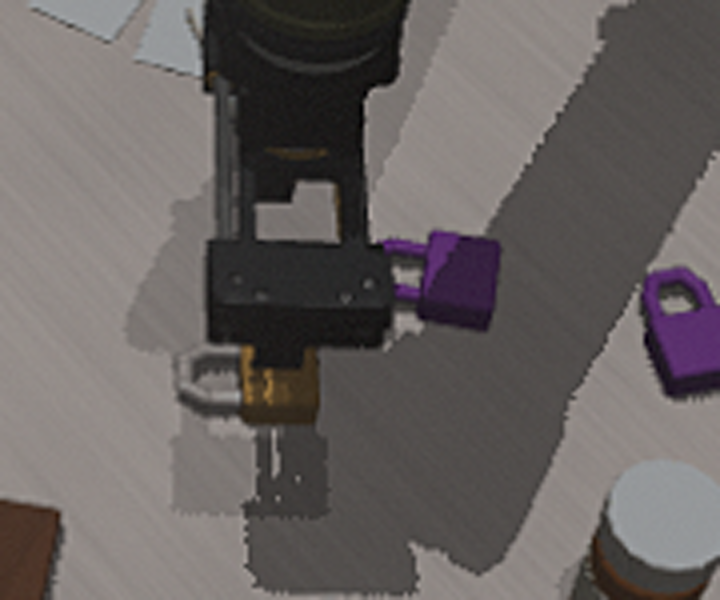

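Call:
drive_tool([
  [0.5,0,1,0,0,0,1],
  [0.5,0,2,0,0,0,1],
  [0,0,2,0,0,0,1],
  [0,0,1.5,0,0,0,1],
  [0,0,0,0,0,0,1],
  [0,0,0,0,0,0,1],
])

```text
time_s: 29.6
tool_pos: [0.4023, 0.1813, 0.1011]
tool_rot: [-180.0, -0.1, 141.6]
force: [0.4, 0.7, 0.3]
grip_width: 0.0868
```

```bash
python3 - <<'E'
from h import *
c=env.read_camera("scene"); crop(c["img"],330,200,510,350,4,"pics/d2.png")
go(.4025,.181,.073,141.7)
E
```

```text
t 29.65 pos [0.403  0.1815 0.1018] rot [1.7995e+02 1.0000e-02 1.4158e+02] w 0.0865 q [ 25.   9. -55. 122.  10.  53.  16.] F [ 0.4 -0.1  0.9]
turn [ 0.05  0.01 -0.12] then shift cm [ 0.01 -0.07  2.88]
```

View pics/d2.png

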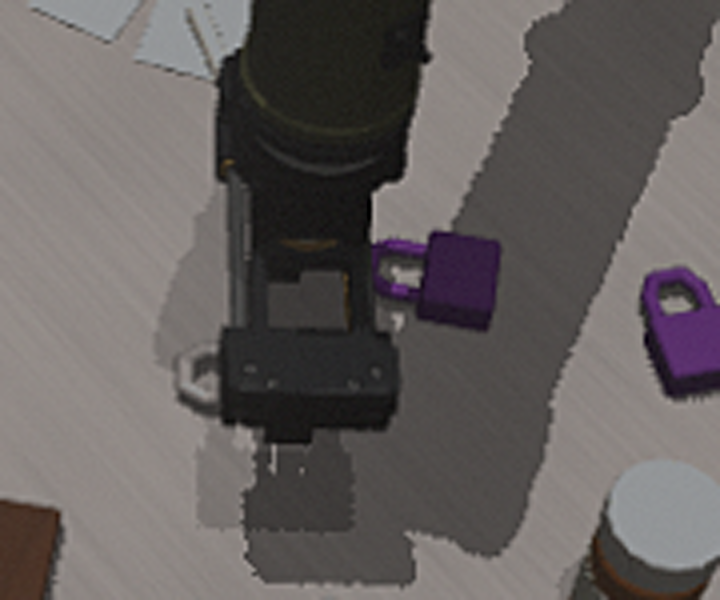

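It is aligned and clear of the purple one. I'll descend and grip.

Call:
drive_tool([
  [0,0,1.4,0,0,0,1],
  [0,0,0.9,0,0,0,1],
  [0,0,0.4,0,0,0,1],
  [0,0,0,0,0,0,1],
  [0,0,0,0,0,0,0.2],
  [0,0,0,0,0,0,0.2],
  [0,0,0,0,0,0,0.2],
  [0,0,0,0,0,0,0.2],
  [0,0,0,0,0,0,0.2],
  [0,0,0,0,0,0,0.2],
  [0,0,0,0,0,0,0.2],
  [0,0,0,0,0,0,0.2],
], force=30)

```text
time_s: 30.65
tool_pos: [0.4026, 0.1809, 0.0743]
tool_rot: [-180.0, 0.0, 141.6]
force: [-0.5, -0.4, 0.8]
grip_width: 0.0457
```

Call:
drive_tool([
  [0,0,-1,0,0,0,0.2],
  [0,0,-2,0,0,0,0.2],
  [0,0,-3,0,0,0,0.2],
  [0,0,-3,0,0,0,0.2],
  [0,0,-2,0,0,0,0.2],
  [0,0,-1,0,0,0,0.2],
  [0,0,0,0,0,0,0.2],
  [0,0,0,0,0,0,0.2],
])

```text
time_s: 31.32
tool_pos: [0.4023, 0.1806, 0.1935]
tool_rot: [-179.9, 0.0, 141.5]
force: [-0.4, -0.3, -2.3]
grip_width: 0.046
```

```bash
python3 - <<'E'
from h import *
c=env.read_camera("scene"); crop(c["img"],330,180,510,330,4,"pics/d3.png")
# dish centre .524,-.381 ; body centre offset -15.5 mm along padlock x = +15.5 along tool x
yaw=60; a=np.radians(yaw)
go(.524+.0155*np.cos(a),-.381+.0155*np.sin(a),.19,yaw)
E
```

```text
t 31.37 pos [0.4018 0.1804 0.1928] rot [-1.7989e+02 -7.0000e-02  1.4155e+02] w 0.0456 q [ 30.  -2. -56. 117.  -1.  64.  26.] F [-1.3 -0.3 -2.8]
turn [-1.400e-01  2.000e-02  8.155e+01] then shift cm [-40.96  38.65   0.28]
```

View pics/d3.png

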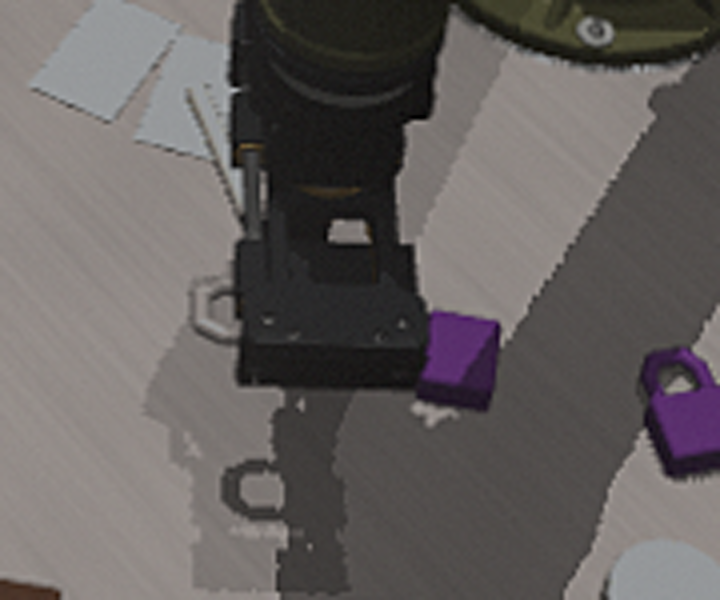

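The padlock is held level. I'll carry it to the dish, turning on the way.

Call:
drive_tool([
  [0,0,0,0,0,4.5,0.2],
  [0,0,0,0,0,7,0.2],
  [0,0,0,0,0,7,0.2],
  [0,0,0,0,0,7,0.2],
  [0,0,0,0,0,7,0.2],
  [0,0,0,0,0,7,0.2],
  [0,0,0,0,0,7,0.2],
  [0,0,0,0,0,7,0.2],
  [0,0,0,0,0,7,0.2],
  [0,0,0,0,0,7,0.2],
  [0,0,0,0,0,7,0.2],
  [0,0,0,0,0,7,0.2],
  [-1,1,0,0,0,0,0.2],
  [-2,1.8,0,0,0,0,0.2],
  [-2.2,2.1,0,0,0,0,0.2],
  [-2.2,2.1,0,0,0,0,0.2],
  [-2.2,2.1,0,0,0,0,0.2],
  [-2.2,2.1,0,0,0,0,0.2],
  [-2.2,2.1,0,0,0,0,0.2],
  [-2.2,2.1,0,0,0,0,0.2],
])

```text
time_s: 33.03
tool_pos: [0.4542, -0.0375, 0.192]
tool_rot: [-179.8, 0.1, 60.1]
force: [0.7, 0.4, -2.3]
grip_width: 0.046
```

Call:
drive_tool([
  [-2.2,2.1,0,0,0,0,0.2],
  [-2.2,2.1,0,0,0,0,0.2],
  [-2.2,2.1,0,0,0,0,0.2],
  [-2.2,2.1,0,0,0,0,0.2],
  [-2.2,2.1,0,0,0,0,0.2],
  [-2.2,2.1,0,0,0,0,0.2],
  [-2.2,2.1,0,0,0,0,0.2],
  [-2.2,2.1,0,0,0,0,0.2],
  [-2.2,2.1,0,0,0,0,0.2],
  [-1.5,1.5,0,0,0,0,0.2],
  [-1,1,0,0,0,0,0.2],
  [0,0,0,0,0,0,0.2],
  [0,0,0,0,0,0,0.2],
  [0,0,0,0,0,0,0.2],
])

```text
time_s: 34.2
tool_pos: [0.5291, -0.3343, 0.1922]
tool_rot: [-179.8, -0.1, 60.2]
force: [0.2, 0.1, -2.5]
grip_width: 0.0458
```

```bash
python3 - <<'E'
from h import *
c=env.read_camera("scene"); crop(c["img"],120,60,340,240,3,"pics/d4.png")
yaw=60; a=np.radians(yaw)
go(.524+.0155*np.cos(a),-.381+.0155*np.sin(a),.079,yaw)
E
```

```text
t 34.25 pos [ 0.5293 -0.3342  0.1929] rot [-1.7984e+02 -5.0000e-02  6.0190e+01] w 0.0458 q [ 54.  22. -31.  93.  12.  69.  -9.] F [ 0.7  0.5 -1.9]
turn [-0.16 -0.05  0.19] then shift cm [-2.77  1.88 11.39]
```

View pics/d4.png

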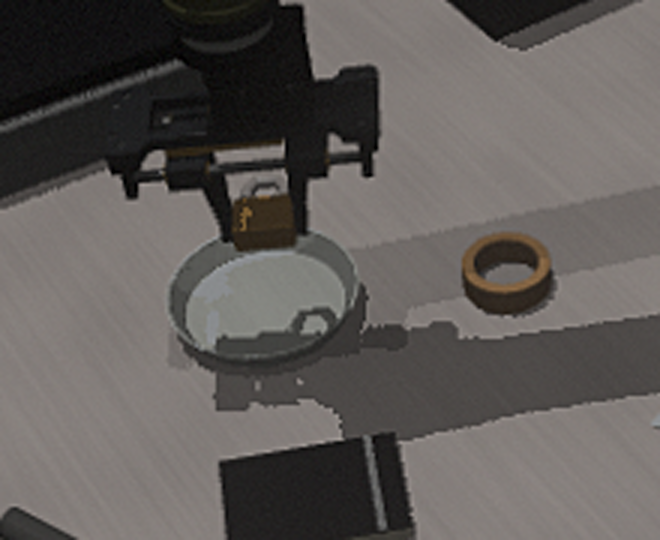

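The padlock is above the dish, and the tape is at (289,150) as before. I'll shift to centre and descend.

Call:
drive_tool([
  [-1.4,0.9,0,0,0,0,0.2],
  [-1.35,0.95,0,0,0,0,0.2],
  [0,0,1.5,0,0,0,0.2],
  [0,0,2.5,0,0,0,0.2],
  [0,0,2.5,0,0,0,0.2],
  [0,0,1.5,0,0,0,0.2],
  [0,0,0,0,0,0,0.2],
  [0,0,0,0,0,0,0.2],
  [0,0,0,0,0,0,0.2],
])

```text
time_s: 35.0
tool_pos: [0.5327, -0.3689, 0.1156]
tool_rot: [179.9, 0.0, 60.1]
force: [0.1, 0.4, -1.1]
grip_width: 0.046
```

```bash
python3 - <<'E'
from h import *
c=env.read_camera("scene"); crop(c["img"],120,60,340,240,3,"pics/d5.png")
yaw=60; a=np.radians(yaw)
go(.524+.0155*np.cos(a),-.381+.0155*np.sin(a),.079,yaw)
E
```

```text
t 35.05 pos [ 0.5329 -0.3693  0.1161] rot [1.7983e+02 2.0000e-02 6.0120e+01] w 0.0454 q [ 54.  29. -28.  93.  15.  62.  -8.] F [-0.3  0.7 -2.3]
turn [0.17 0.02 0.12] then shift cm [ 0.09 -0.18  3.71]
```

View pics/d5.png

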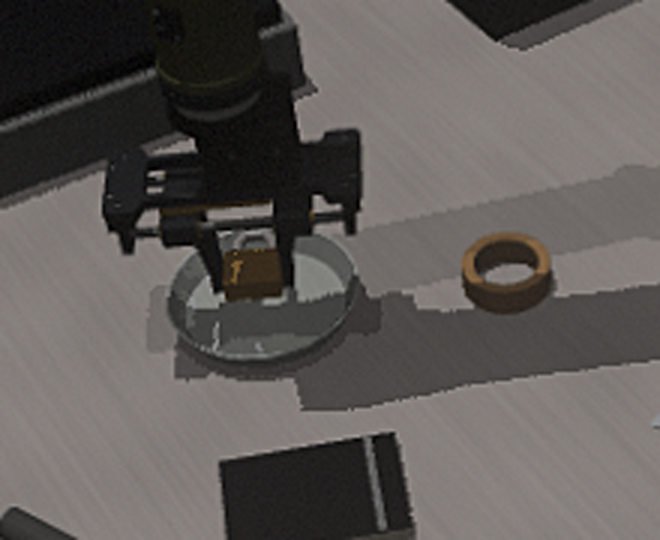

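Call:
drive_tool([
  [0,-0.1,1.4,0,0,0,0.2],
  [0,0,1.2,0,0,0,0.2],
  [0,0,0.7,0,0,0,0.2],
  [0,0,0.4,0,0,0,0.2],
  [0,0,0,0,0,0,0.2],
  [0,0,0,0,0,0,0.2],
  [0,0,0,0,0,0,0.2],
])

```text
time_s: 35.63
tool_pos: [0.5302, -0.3685, 0.078]
tool_rot: [-179.9, 0.0, 60.1]
force: [-4.5, 2.8, 8.3]
grip_width: 0.0459
```

Call:
drive_tool([
  [0,0,0,0,0,0,0.68],
  [0,0,0,0,0,0,0.68],
  [0,0,0,0,0,0,0.68],
  [0,0,0,0,0,0,0.68],
  [0,0,-1,0,0,0,0.68],
  [0,0,-2,0,0,0,0.68],
  [0,0,-3,0,0,0,0.68],
  [0,0,-3,0,0,0,1],
  [0,0,-3,0,0,0,1],
  [0,0,-3,0,0,0,1],
  [0,0,-2,0,0,0,1],
  [-1,1,0,0,0,0,1],
  [1.5,-2,0,0,0,0,1],
  [2,-2.5,0,0,0,0,1],
  [2,-2.5,0,0,0,0,1],
  [2,-2.5,0,0,0,0,1],
  [2,-2.5,0,0,0,0,1],
  [2,-2.5,0,0,0,0,1],
  [0,0,0,0,0,0,1],
  [0,0,0,0,0,0,1],
])

```text
time_s: 37.3
tool_pos: [0.4663, -0.2088, 0.2483]
tool_rot: [179.9, 0.1, 60.3]
force: [0.5, -0.3, 0.3]
grip_width: 0.0869
```

```bash
python3 - <<'E'
from h import *
c=env.read_camera("scene"); cv2.imwrite("pics/e1.png",c["img"])
c=env.read_camera("top"); cv2.imwrite("pics/e2.png",c["img"])
print(env.get_obs()["time_s"])
E
```

```text
37.4
```

View pics/e1.png

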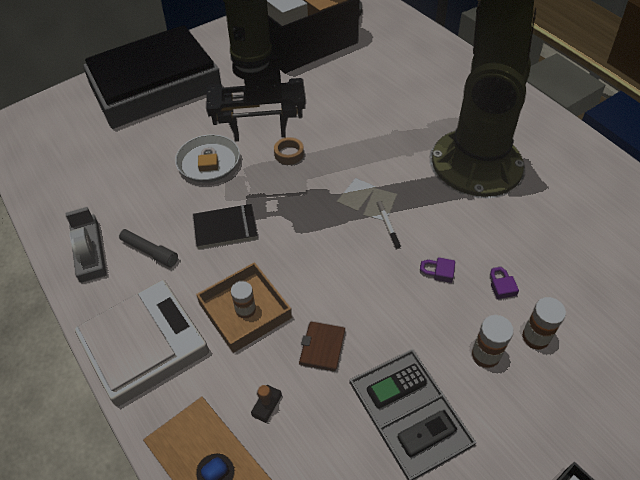

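View pics/e2.png

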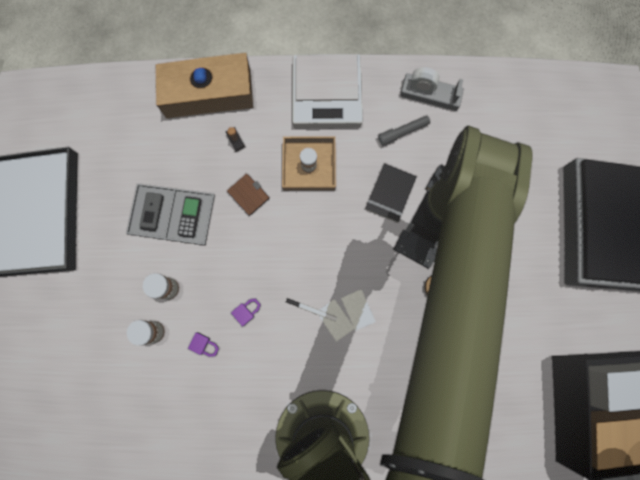

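Phones, bottle and tape (289,150) all look right. I'll check in close-up that the padlock lies flat.

```bash
python3 - <<'E'
from h import *
from m import *
i=cv2.imread("pics/e1.png"); crop(i,165,125,325,200,5,"pics/e3.png")
c=env.read_camera("scene"); hsv=cv2.cvtColor(c["img"],cv2.COLOR_BGR2HSV)
cn=blob((hsv[...,1]>90)&(hsv[...,0]<30),190,140,230,175); print(cn.min(0),cn.max(0),rect(c,cn,.026))
cn=blob((hsv[...,1]>90)&(hsv[...,0]<30),268,130,310,168); print("tape",rect(c,cn,.0125))
E
```

```text
[198 154] [217 170] (array([ 534.8, -355.9]), array([55.3, 45.1], dtype=float32), 62.1)
tape (array([ 354.2, -287.5]), array([87.4, 68.5], dtype=float32), 53.4)
```

View pics/e3.png

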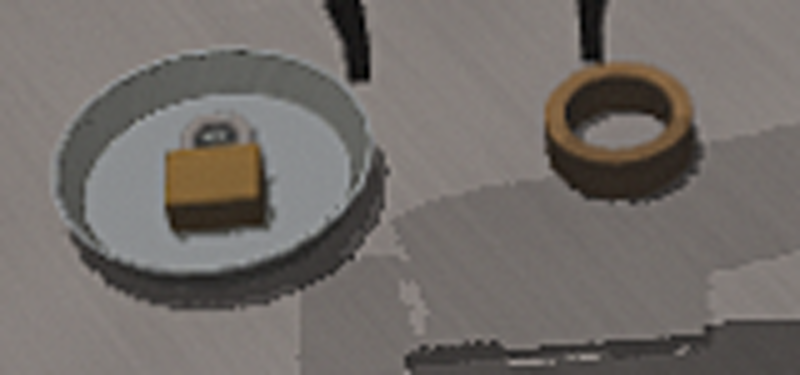

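The padlock lies flat on the dish floor, clear of the walls, and the tape is where it was. The gripper touches nothing, so I'm handing in.

```bash
python3 - <<'E'
from cell import env
o=env.get_obs(); print(o["time_s"],o["force"].round(1)); print(env.sign_off())
E
```

```text
37.45 [ 0.2  0.2 -0.4]
the job is handed in; nothing more can be done
None
```

The job is finished and handed in at 37.5 s. The order was flip phone (far bay), keypad phone (near bay), smallest bottle upright in the carton, then the brass padlock flat in the dish.

**Last checks:** the final pictures show both phones flat in their own bays and the bottle standing in the carton. The padlock lies flat on the dish floor, and the purple padlocks and larger bottles have not moved. The gripper was clear of everything, with about 0.4 N on the wrist.

**Points to note:**
- **Padlock placing:** the wrist showed about 10 N as the padlock touched the dish floor.
- **Tape:** its outline measured 87 × 68 mm in the last check, against 68 × 67 mm at the start, and its centre read about 1 cm off. I put this down to shadow changing the colour mask. By eye it is at the same pixels, near (289,148).
- **Joint limits:** joint 7 came within about 1° of its limit over the tray and joint 3 within about 1–2° above the keypad phone. None of the joint readings I took was past its range.

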